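# Load wood test pieces into the leaning exposure rack

### The job

Load the two wooden test pieces that lie on the battens into the leaning exposure rack, each lengthwise into the empty clip holder whose slot is made for its thickness. Slide each one in past the spring leaf, between jaw and back rest, centred on its holder, and push it fully home on the slot floor; then let go. Leave the piece already in the rack, the spare piece and the other things lying about where they are.

Things in the scene. Friction and masses are not known exactly. Their poses are not given: they have to be found in the camera images.
- piece_thin: The thinner of two bare wooden test pieces, 100 x 50 x 8 mm, about 30 g. Origin at its centre; x along the length, y across the 50 mm width, z through the thickness; both ends and both faces are alike. It lies flat on a batten, length along it within 4 degrees, overhanging it by about 4 to 16 mm at both long edges, so that fingers can take it by these edges (50 mm apart) and reach below it.
- piece_thick: The thicker of two bare wooden test pieces, 100 x 50 x 12 mm, about 45 g. Origin at its centre; x along the length, y across the 50 mm width, z through the thickness; both ends and both faces are alike. It lies flat on a batten, length along it within 4 degrees, overhanging it by about 4 to 16 mm at both long edges, so that fingers can take it by these edges (50 mm apart) and reach below it.
- holder_8: Clip holder for 8 mm pieces: slot 10 mm wide. Origin under the centre of its dark foot (92 x 56 x 10 mm), x level, away from the robot, y level along the slot, z up. The aluminium head with the slot is clamped anywhere along the foot's slotted hole: the slot floor's middle, on the face of the back rest, is at x = -12 mm, give or take 12, y = 0, z = 34 mm. A piece fully home has its centre at z = 81 mm.
- holder_12: The empty clip holder for 12 mm pieces: slot 14 mm wide; otherwise as holder_8, with its head clamped at a place of its own. A piece fully home has its centre at z = 82 mm. In all holders the slot leans 25 degrees from vertical, in the x-z plane, its top away from the robot; it lies between a back rest on the far side and a front jaw on the robot's side, and is open at both ends, with free room for fingers.
- holder_16: The clip holder for 16 mm pieces, slot 18 mm wide: neither piece belongs here, it stays empty. In all holders, measured along the slant from the slot floor, the back rest is 60 mm high and 30 mm wide (44 mm wide over its lowest 28 mm) and the front jaw 28 mm high, 44 mm wide and 6 mm thick. Feel for the back rest or look for it: the foot does not tell where the head is clamped.
- clip_8 (a joint): Sprung steel leaf in the front jaw of the 8 mm holder: how far it is pushed back, m (0 free, at most 0.006). Its nose is 10 mm above the slot floor, ramped above; free, it leaves 1 mm less than the piece's thickness to the back rest. It presses with 1 to 2 N, so a piece does not drop home by its weight: sliding it past takes some 2 to 10 N along the slot, then it stops hard on the floor.
- clip_12 (a joint): The same leaf in the empty 12 mm holder; about 0.001 with a 12 mm piece in the slot.
- batten_a: Wooden batten, fixed, 130 x 30 x 22 mm, lying on the bench with its length along x, origin under its centre; the thinner piece lies on it.
- batten_b: Wooden batten, fixed, the same size as batten_a; the thicker piece lies on it. The two battens change sides between starts.
- rack: Steel tray of the exposure rack, fixed, 104 x 440 mm, origin under its centre, -x towards the robot. Four aluminium clip holders stand on it side by side along y, 96 mm apart, in an order that changes; the slot floors are 40 mm above the bench. A 44 mm high carrying handle stands at either end, 212 mm from the centre.
- loaded_piece: A 12 mm test piece (100 x 50 mm) already loaded in the fourth holder; it stays there. Origin at its centre.
- spare_piece: A spare test piece, 100 x 50 x 16 mm, lying directly on the bench between the battens; it is not to be loaded. Origin at its centre.
- caliper: Digital caliper, 230 mm long, lying on the bench to the right; bystander.
- beaker: Glass beaker, 70 mm across and 95 mm tall, left of the rack; bystander.
- reagent_jar: Amber jar, 72 mm across and 130 mm tall, right of the rack; bystander.
- cuvette_rack: White block with glass cuvettes, 90 x 60 x 51 mm, left of the battens; bystander.
There are look-alikes about, which are no part of the job. Leave any turquoise look-alike of the piece_thin alone.

How it is judged:
By the outcome, as a careful person would: the job done as asked, in the order asked, and still so for the second after the job is handed in, with the robot touching nothing.
It also fails if it takes over 64 s, if anything falls off the work surface, if the arm or the gripper's body presses on something with over 40 N, if the wrist force passes 120 N, or if a joint passes its speed limit or range.

### The arm

A 6-joint arm with a two-finger parallel gripper is mounted at the origin on the work surface. World frame = base frame: x ahead of the robot, y to its left, z up, the work surface at z = 0. Lengths are in m, angles in degrees, forces in N, time in s.
With the tool pointing down it reaches from about 0.4 to 0.825 m from the base axis. Payload 7 kg.
Tool frame: the origin (TCP) lies at the very end of the fingers, on their centre line; the grasp point (between the pads) lies 19 mm behind it; z points along the fingers, y is the line along which they close (so a half turn about z gives the same grasp; the last joint's range is limited). The gripper opens to 88 mm and grips with 3 to 60 N. Pads are 19 mm wide; open, the fingers measure 130 mm over their backs; the gripper's body (78 mm by 193 mm) begins 47 mm behind the grasp point.
Start: joints at [85.606, 20.546, 0.682, 0, -70.136, -16.507], TCP at [0.241, 0.631, 0.195] pointing down, gripper open.
Joint ranges: [-176.03, 176.03], [-82.01, 121.73], [-58.28, 71.71], [-173.87, 95.51], [-174.79, -0.11], [-173.66, 173.66]. Speed limits (degrees/s): [136.94, 136.94, 172.46, 180, 180, 180].

### API

Orientations are given as [roll, pitch, yaw] about the fixed x, y, z axes, in that order (R = Rz(yaw) Ry(pitch) Rx(roll)).
In Python, from plant import r gives the robot as it stands. The module is installed in compiled form; this text tells all that it offers.
- The arm moves only by the tool jog_arm, never from a script. Its arguments are lists of equal length, an entry for each row: "travel": the shift along the tool's x, y, z each as a share of 50 cm, from -1 to 1, a list of three; "dr": the turn, a rotation vector about the tool's x, y, z each as a share of 360 degrees, from -1 to 1, a list of three; "claw": the opening, from 0 (shut) to 1 (fully open). A call has exactly 10 rows; each row is the pose to reach, as a shift and turn from the pose commanded when the call began, along the tool's axes at that moment, turning the shorter way round; what a row does not reach only later rows make up. A row lasts 1/8 s, in which the tool goes at most 62.5 mm and 10.7 degrees, less where a joint would pass 70% of its speed; a pose out of reach is approached as far as the arm can. A call with a number of a shift or a turn outside -1 to 1 is refused whole. A call with a gripper value outside its range is refused whole. The fingers move at their own pace and stop on an object; "newtons" is the grip in N (left out, the last holds). Time passes only in rows, so rows that repeat a pose let the fingers close, or fill a call up. It gives the time, the measured TCP pose, the force, the opening and the grip force at its end, in the units of the state.
- r.get_state(): the state, without advancing time (a new reading comes with each control period).
- r.capture(name): name is "scene" or "side" or "wrist"; returns a dict with "pixels" (420x560x3 uint8, red, green, blue), "range_z" (420x560 float32, m along the optical axis (not along the pixel's ray), 0 where there is no reading), "fx", "fy", "cx", "cy" (pixels), "position" and "attitude" of the camera in the world; the wrist camera has in their place "hand_eye" (4x4, takes a point from camera to tool coordinates, whose origin is the TCP and whose axes are the flange's). Camera axes: x right, y up, looking along -z (the intrinsics and any distortion apply to the point x, -y, -z); pixel columns grow to the right and rows downward; lengths in m; the calibration is good to about 2 mm. The wrist camera is an equidistant fisheye: a pixel r from the principal point sees the ray r / f radians off the axis. A picture is of the moment at which its call begins: read the wrist's pose just before it.
- r.close_job(): hands the job in; it is judged then, once.
Trained networks look in the newest picture that a camera, given by its name, has taken for a name from the list of things; names that differ only in an ending like _2 or _b are one class to them, and where a whole thing is asked for, a point or a joint stands for the part that bears it (a point fixed in the world has none). Each returns a list of dicts, best first, with "conf" (0 to 1); they miss things now and then, are a little off and sometimes report something else, mostly with a low value. They report only what shows in the picture. A call takes as long as a camera call. They do not tell look-alikes from the thing itself.
- r.boxes_of(name, camera): "extent" ([left, top, right, bottom] in pixels, round what is visible of it).
- r.regions_of(name, camera): "pixels" (420x560 bool, what is visible of it) and "extent" ([left, top, right, bottom] in pixels, round what is visible of it).
- r.tip_of(name, camera): "at" ([column, row] in pixels: a listed point, or the origin of a listed thing).
The state is a dict: "time_s": time; "joints": joint angles; "qd": joint speeds; "joint_torque": joint torques, N m; "tcp_pos": TCP position; "eef_rot": TCP orientation; "contact_force": force on the tool from outside, world axes, zero at the start; "moment": the same for the moment, N m; "gripper_width": finger opening in m; "gripper_force": force on a finger pad.
Only numpy, scipy, OpenCV 4.12 (cv2) and the standard library are available. Lean on these libraries where they do the work, as an engineer would, in place of code of your own. Each camera call takes 0.05 s, during which the arm holds its last target. There are 200 camera calls.

## Working session

There is one attempt and no reset: what is moved stays moved. The work goes in short steps, Python scripts to look and compute and a tool call to move; the robot and the scene stay as the last step left them, time stands still between calls to the robot, and variables do not carry over. Pictures are saved under pics/ and viewed, at most 10 in all, crops included, and the job is handed in when it is done.

Besides the shell and the picture viewer there is one more tool, called after "Request:" by a JSON object that holds its "api" and its "payload". jog_arm: Moves the arm, as the interface text tells. Its arguments: {"type":"object","properties":{"travel":{"type":"array"},"dr":{"type":"array"},"claw":{"type":"array"},"newtons":{"type":"number"}},"required":["travel","dr","claw"]}

```bash
mkdir -p pics
cat > h.py <<'E'
import numpy as np, cv2
from scipy.spatial.transform import Rotation as R
from plant import r
def att(c):
    a=np.array(c["attitude"],float)
    if a.shape==(3,3): return a
    if a.size==4: return R.from_quat(a.ravel()).as_matrix()
    return R.from_euler('xyz',a,degrees=True).as_matrix()
def cloud(c):
    "world points HxWx3 for scene/side"
    z=c["range_z"]; v,u=np.mgrid[:z.shape[0],:z.shape[1]]
    p=np.stack([(u-c["cx"])/c["fx"]*z,-(v-c["cy"])/c["fy"]*z,-z],-1)
    return p@att(c).T+np.array(c["position"])
def save(n,c): cv2.imwrite(f"pics/{n}.png",np.ascontiguousarray(c["pixels"][:,:,::-1]))
E
python3 - <<'E'
from h import *
print(r.get_state())
for n in("scene","side"):
    c=r.capture(n); save(n,c); np.savez(n,**c)
    print(n,{k:c[k] for k in c if k not in("pixels","range_z")})
    for o in("piece_thin","piece_thick","holder_8","holder_12","holder_16","loaded_piece","spare_piece","batten_a","batten_b","rack"):
        P=cloud(c)
        for b in r.regions_of(o,n)[:3]:
            m=b["pixels"]&(c["range_z"]>0); print(o,round(b["conf"],2),np.round(b["extent"]),np.median(P[m],0).round(3) if m.any() else 0)
a,b=[cv2.imread(f"pics/{n}.png") for n in("scene","side")]
E
```

```text
{'time_s': 0.0, 'joints': array([ 8.56053907e+01,  2.05927265e+01,  6.34994048e-01, -2.03214169e-02,
       -7.01337516e+01, -1.65069249e+01]), 'qd': array([-0.03215055,  0.02915566,  0.01537379,  0.01104874, -0.07924254,
        0.05423163]), 'joint_torque': array([-6.50894999e-04, -5.82721961e+01,  2.93045551e+01,  6.99691460e+00,
        6.80463592e-03, -1.75280138e-04]), 'tcp_pos': array([0.2406517 , 0.63009017, 0.19411677]), 'eef_rot': array([ 1.79906858e+02, -7.68000802e-03, -2.09084489e+01]), 'contact_force': array([-0.36844497,  0.67886471,  0.08334995]), 'moment': array([-0.03002846,  0.00957616,  0.05704857]), 'gripper_force': 0.0, 'gripper_width': 0.0874411282715229}
scene {'fx': 516.4111450245364, 'fy': 516.4111450245364, 'cx': 279.21932178855127, 'cy': 207.17954784484067, 'position': array([ 1.53872441, -0.46216354,  0.84262501]), 'attitude': array([55.60834035,  1.37914488, 67.31749458])}
piece_thin 0.82 [242. 320. 293. 352.] [ 0.832 -0.219  0.006]
piece_thin 0.78 [138. 189. 168. 212.] [ 0.21  -0.332  0.005]
piece_thin 0.71 [203. 208. 233. 230.] [ 0.413 -0.199  0.028]
h
[... 1286 characters left out ...]
lder_8 0.58 [309. 228. 346. 242.] [ 0.59  -0.154  0.014]
holder_12 0.69 [280. 199. 298. 211.] [0.595 0.038 0.014]
holder_12 0.58 [309. 228. 346. 242.] [ 0.59  -0.154  0.014]
holder_16 0.69 [280. 199. 298. 211.] [0.595 0.038 0.014]
holder_16 0.58 [309. 228. 346. 242.] [ 0.59  -0.154  0.014]
loaded_piece 0.56 [303. 174. 329. 210.] [ 0.629 -0.055  0.099]
spare_piece 0.74 [224. 215. 265. 239.] [ 0.444 -0.01   0.013]
batten_a 0.71 [241. 253. 289. 280.] [ 0.383 -0.215  0.01 ]
batten_a 0.56 [195. 199. 237. 216.] [0.388 0.126 0.009]
batten_b 0.71 [241. 253. 289. 280.] [ 0.383 -0.215  0.01 ]
batten_b 0.56 [195. 199. 237. 216.] [0.388 0.126 0.009]
rack 0.63 [256. 181. 359. 254.] [ 0.594 -0.175  0.006]
```

Run:
```python
import cv2,numpy as np
a,b=[cv2.imread(f"pics/{n}.png") for n in("scene","side")]
A=cv2.resize(a[170:330,190:420],None,fx=1.74*2,fy=1.74*2,interpolation=cv2.INTER_CUBIC)
cv2.imwrite("pics/c1.png",A[:600,:800])
B=cv2.resize(b[150:300,180:380],None,fx=4,fy=4,interpolation=cv2.INTER_CUBIC)
cv2.imwrite("pics/c2.png",B)
```

```text
(no output)
```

View pics/c1.png

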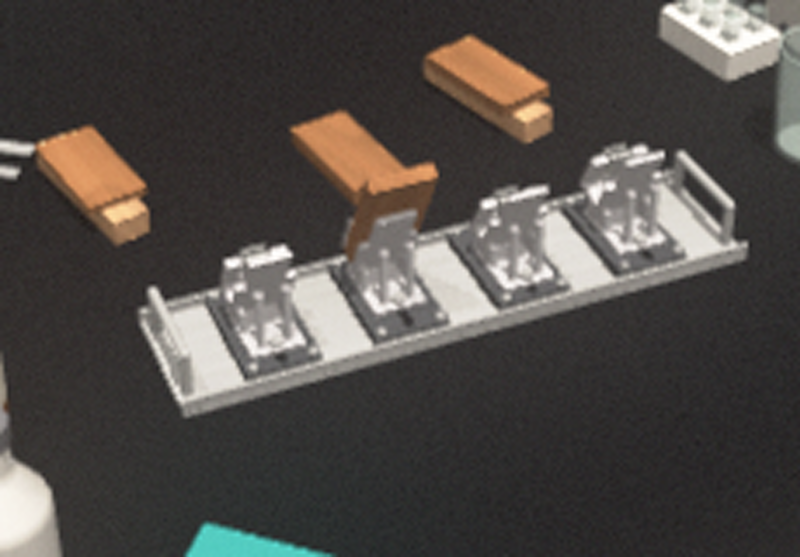

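View pics/c2.png

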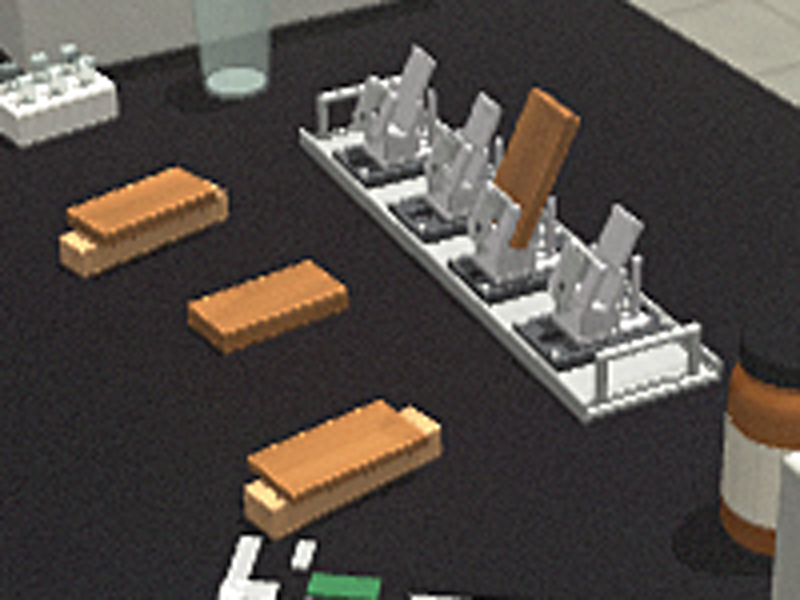

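Scene crop 1: thin piece at (90,165) on the right batten, thick piece at (490,75) on the left one, the 16 mm spare lies on the bench at (340,150), and a turquoise look-alike at (260,540). Empty holders are at y≈-0.157, 0.035 and 0.13, and the loaded one is at y≈-0.06. Next I'll look from above with the wrist camera.

```bash
cat >> h.py <<'E'
import json,os
# commanded pose bookkeeping
def getcmd():
    d=json.load(open("cmd.json")) if os.path.exists("cmd.json") else dict(p=[.241,.631,.195],e=[180,0,-20.9])
    return np.array(d["p"]),R.from_euler('xyz',d["e"],degrees=True)
def applied(travel,dr):
    "record a finished row as the new commanded pose"
    p,q=getcmd(); p2=p+q.apply(np.array(travel)*.5); q2=q*R.from_rotvec(np.array(dr)*2*np.pi)
    json.dump(dict(p=list(p2),e=list(q2.as_euler('xyz',degrees=True))),open("cmd.json","w"))
def to(p,e):
    p0,q0=getcmd(); t=R.from_euler('xyz',e,degrees=True)
    print("travel",(q0.inv().apply(np.array(p)-p0)/.5).round(4).tolist(),"dr",((q0.inv()*t).as_rotvec()/2/np.pi).round(4).tolist())
def st():
    s=r.get_state(); print(round(s["time_s"],2),"tcp",s["tcp_pos"].round(4),s["eef_rot"].round(2),"J",s["joints"].round(1),"F",s["contact_force"].round(1),"w",round(s["gripper_width"],4),round(s["gripper_force"],1)); return s
def wcloud(c,s):
    z=c["range_z"]; v,u=np.mgrid[:z.shape[0],:z.shape[1]]
    x=(u-c["cx"])/c["fx"]; y=(v-c["cy"])/c["fy"]; th=np.hypot(x,y); k=np.where(th>1e-9,np.tan(th)/np.maximum(th,1e-9),1)
    p=np.stack([x*k*z,-y*k*z,-z],-1); H=np.array(c["hand_eye"])
    p=p@H[:3,:3].T+H[:3,3]
    return p@R.from_euler('xyz',s["eef_rot"],degrees=True).as_matrix().T+s["tcp_pos"]
E
python3 - <<'E'
from h import *
c=r.capture("wrist"); print(c["hand_eye"],c["fx"],c["cx"],c["cy"])
to([.56,-.01,.3],[180,0,0])
E
```

```text
[[ 2.97866161e-04  9.60389445e-01  2.78661130e-01  7.57522973e-02]
 [ 9.99999954e-01 -3.02384989e-04 -2.67665459e-05  4.76224386e-04]
 [ 5.85566347e-05  2.78661126e-01 -9.60389491e-01 -1.89952646e-01]
 [ 0.00000000e+00  0.00000000e+00  0.00000000e+00  1.00000000e+00]] 325.19226210127806 283.62834994108897 204.18540261375836
travel [1.0534, 0.9701, -0.21] dr [0.0, 0.0, -0.0581]
```

Request:
{"api": "jog_arm", "payload": {"travel": [[0.9,0.8,-0.05],[0.9,0.8,-0.05],[0.9,0.8,-0.05],[0.9,0.8,-0.05],[0.9,0.8,-0.05],[0.9,0.8,-0.05],[0.9,0.8,-0.05],[0.9,0.8,-0.05],[0.9,0.8,-0.05],[0.9,0.8,-0.05]], "dr": [[0,0,-0.058],[0,0,-0.058],[0,0,-0.058],[0,0,-0.058],[0,0,-0.058],[0,0,-0.058],[0,0,-0.058],[0,0,-0.058],[0,0,-0.058],[0,0,-0.058]], "claw": [1,1,1,1,1,1,1,1,1,1]}}

```text
time_s: 2.4
tcp_pos: [0.5193, 0.094, 0.2205]
eef_rot: [-180.0, -0.0, -0.1]
contact_force: [-0.2, 0.7, -0.8]
gripper_width: 0.0875
gripper_force: 0.0
```

Run:
```python
from h import *
applied([.9,.8,-.05],[0,0,-.058]); print(getcmd()[0],getcmd()[1].as_euler('xyz',degrees=True))
s=st(); c=r.capture("wrist"); save("w1",c); np.savez("w1",**c,tcp=s["tcp_pos"],rot=s["eef_rot"])
to([.6,.0,.2],[180,0,0])
for o in("piece_thin","piece_thick","holder_8","spare_piece","loaded_piece"):
    P=wcloud(c,s)
    for b in r.regions_of(o,"wrist")[:4]:
        m=b["pixels"]&(c["range_z"]>0); print(o,round(b["conf"],2),np.round(b["extent"]),np.median(P[m],0).round(4) if m.any() else 0)
```

```text
[0.51869681 0.09678611 0.22      ] [ 1.8e+02  0.0e+00 -2.0e-02]
2.4 tcp [0.5193 0.094  0.2205] [-1.7999e+02 -4.0000e-02 -1.0000e-01] J [ 31.6   5.6 -15.5   0.  -68.8  58.3] F [-0.2  0.7 -0.8] w 0.0875 0.0
travel [0.1627, 0.1935, 0.04] dr [0.0, 0.0, -0.0001]
piece_thin 0.78 [463. 224. 498. 237.] [ 0.4453 -0.1914  0.0301]
piece_thin 0.68 [499.   0. 519.  12.] [ 0.7854 -0.2365  0.0073]
piece_thin 0.43 [462. 205. 488. 227.] [ 0.4642 -0.1835  0.0208]
piece_thick 0.87 [216. 211. 271. 276.] [0.4307 0.1456 0.0344]
piece_thick 0.49 [330. 186. 376. 262.] [0.4572 0.0049 0.0163]
holder_8 0.75 [213.  47. 263. 123.] [0.619  0.1314 0.0163]
holder_8 0.71 [547. 100. 558. 148.] [ 0.6123 -0.3267  0.016 ]
holder_8 0.7 [435.  69. 477. 140.] [ 0.5949 -0.1271  0.0161]
holder_8 0.6 [294.  48. 342. 126.] [0.6006 0.063  0.0163]
spare_piece 0.58 [331. 182. 373. 262.] [0.4574 0.0051 0.0163]
loaded_piece 0.9 [381.  55. 460. 104.] [ 0.6342 -0.0381  0.1114]
```

View pics/w1.png

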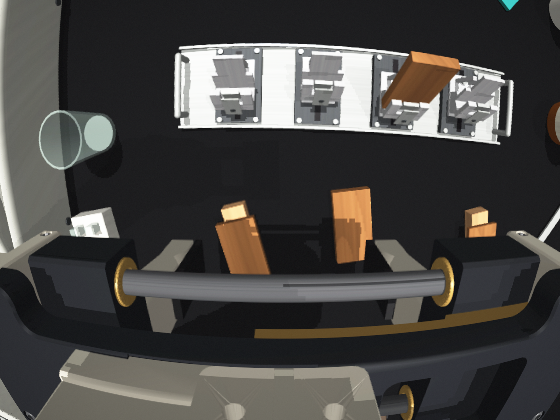

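Run:
```python
from h import *
d=np.load("w1.npz"); c={k:d[k] for k in d.files}; P=wcloud(c,dict(tcp_pos=d["tcp"],eef_rot=d["rot"])); ok=c["range_z"]>0
ca,sa=np.cos(np.radians(25)),np.sin(np.radians(25))
for col,rows in((235,range(40,128,2)),(238,range(84,112,1)),(322,range(40,128,2)),(466,range(70,135,2))):
    print(col,[(v,*(P[v,col]*1000).round(0).astype(int),round(1000*(P[v,col,0]*ca-(P[v,col,2]-.04)*sa))) for v in rows if P[v,col,2]>.0])
```

```text
235 [(42, np.int64(687), np.int64(154), np.int64(1), 639), (44, np.int64(681), np.int64(152), np.int64(14), 628), (46, np.int64(679), np.int64(152), np.int64(13), 627), (48, np.int64(676), np.int64(152), np.int64(15), 623), (50, np.int64(673), np.int64(152), np.int64(15), 621), (52, np.int64(671), np.int64(151), np.int64(16), 618), (54, np.int64(668), np.int64(152), np.int64(15), 616), (56, np.int64(652), np.int64(140), np.int64(93), 568), (58, np.int64(649), np.int64(140), np.int64(95), 565), (60, np.int64(648), np.int64(141), np.int64(90), 566), (62, np.int64(647), np.int64(141), np.int64(88), 566), (64, np.int64(645), np.int64(142), np.int64(83), 567), (66, np.int64(643), np.int64(142), np.int64(82), 565), (68, np.int64(642), np.int64(142), np.int64(77), 566), (70, np.int64(640), np.int64(143), np.int64(73), 566), (72, np.int64(638), np.int64(143), np.int64(71), 566), (74, np.int64(637), np.int64(144), np.int64(65), 567), (76, np.int64(635), np.int64(145), np.int64(62), 566), (78, np.int64(633), np.int64(145), np.int64(60), 566), (80, np.int64(631), np.int64(146), np.int64(56), 56
[... 6399 characters left out ...]
int64(64), 542), (112, np.int64(607), np.int64(-125), np.int64(57), 543), (114, np.int64(604), np.int64(-126), np.int64(56), 541), (116, np.int64(602), np.int64(-130), np.int64(48), 542), (118, np.int64(600), np.int64(-133), np.int64(44), 542), (120, np.int64(597), np.int64(-130), np.int64(48), 538), (122, np.int64(595), np.int64(-132), np.int64(45), 537), (124, np.int64(592), np.int64(-151), np.int64(16), 547), (126, np.int64(589), np.int64(-151), np.int64(16), 544), (128, np.int64(587), np.int64(-151), np.int64(16), 542), (130, np.int64(584), np.int64(-152), np.int64(15), 540), (132, np.int64(581), np.int64(-152), np.int64(16), 537), (134, np.int64(579), np.int64(-151), np.int64(17), 534)]
```

Depth puts the back-rest-to-jaw distance smallest in the middle holder (y≈0.035), medium in the right one and largest in the left one. I'll look again from nearer the right holder to confirm.

Request:
{"api": "jog_arm", "payload": {"travel": [[0.1,0.3,0.04],[0.1,0.3,0.04],[0.1,0.3,0.04],[0.1,0.3,0.04],[0.1,0.3,0.04],[0.1,0.3,0.04],[0.1,0.3,0.04],[0.1,0.3,0.04],[0.1,0.3,0.04],[0.1,0.3,0.04]], "dr": [[0,0,0],[0,0,0],[0,0,0],[0,0,0],[0,0,0],[0,0,0],[0,0,0],[0,0,0],[0,0,0],[0,0,0]], "claw": [1,1,1,1,1,1,1,1,1,1]}}

```text
time_s: 3.95
tcp_pos: [0.5685, -0.0536, 0.2001]
eef_rot: [180.0, -0.0, -0.0]
contact_force: [-0.2, -0.7, 0.3]
gripper_width: 0.0876
gripper_force: 0.0
```

Run:
```python
from h import *
applied([.1,.3,.04],[0,0,0]); print(getcmd()[0])
s=st(); c=r.capture("wrist"); save("w2",c); np.savez("w2",**c,tcp=s["tcp_pos"],rot=s["eef_rot"])
ca,sa=np.cos(np.radians(25)),np.sin(np.radians(25))
P=wcloud(c,s).reshape(-1,3); P=P[c["range_z"].ravel()>0]
for f in("w1","w2"):
    d=np.load(f+".npz"); cc={k:d[k] for k in d.files}; P=wcloud(cc,dict(tcp_pos=d["tcp"],eef_rot=d["rot"])).reshape(-1,3)
    P=P[(P[:,0]>.5)&(P[:,0]<.75)&(P[:,2]<.2)]
    n=(P[:,0]*ca-(P[:,2]-.04)*sa)*1000
    for yc in(.131,.035,-.06,-.157):
        m=(abs(P[:,1]-yc)<.035)&(P[:,2]>.03)&(P[:,2]<.1)
        b=m&(P[:,2]>.08)
        print(f,yc,"backrest y",(np.percentile(P[b,1],[1,50,99])*1000).round(1) if b.any() else 0)
        h,e=np.histogram(n[m],np.arange(525,585,1.)); print("   ",[(int(a),int(k)) for a,k in zip(e,h) if k>5])
        fm=(abs(P[:,1]-yc)<.04)&(P[:,2]>.013)&(P[:,2]<.019); print("    foot x,y",(np.percentile(P[fm,0],[2,98])*1000).round(),(np.percentile(P[fm,1],[2,98])*1000).round())
P=wcloud(c,s)
for o in("piece_thin","piece_thick"):
    for b in r.regions_of(o,"wrist")[:4]:
        m=b["pixels"]&(c["range_z"]>0); q=P[m]; zt=np.percentile(q[:,2],80); q=q[abs(q[:,2]-zt)<.003]
        rc=cv2.minAreaRect((q[:,:2]*1000).astype(np.float32)); print(o,round(b["conf"],2),np.round(b["extent"]),zt.round(4),rc)
```

```text
[ 0.56864445 -0.05323133  0.2       ]
3.95 tcp [ 0.5685 -0.0536  0.2001] [ 1.8e+02 -0.0e+00 -2.0e-02] J [ 14.2  10.6 -12.3   0.  -67.1  75.7] F [-0.2 -0.7  0.3] w 0.0876 0.0
w1 0.131 backrest y [133.1 147.5 162.4]
    [(535, 25), (536, 175), (537, 70), (540, 23), (541, 153), (542, 108), (543, 54), (544, 60), (545, 60), (546, 61), (547, 20), (548, 6), (562, 10), (563, 16), (564, 92), (565, 552), (566, 382), (567, 52), (568, 42), (569, 25), (570, 6)]
    foot x,y [578. 681.] [ 98. 169.]
w1 0.035 backrest y [36.9 52.2 66.9]
    [(545, 16), (546, 150), (547, 100), (548, 14), (551, 137), (552, 134), (553, 59), (554, 67), (555, 47), (556, 35), (557, 22), (566, 21), (567, 321), (568, 476), (569, 77), (570, 33), (571, 27), (572, 6)]
    foot x,y [576. 679.] [ 3. 75.]
w1 -0.06 backrest y [-67.3 -46.2 -25.7]
    [(528, 36), (529, 140), (530, 46), (531, 6), (534, 26), (535, 126), (536, 108), (537, 57), (538, 47), (539, 41), (540, 27), (541, 8), (542, 68), (543, 392), (544, 180)]
    foot x,y [573. 676.] [-89. -20.]
w1 -0.157 backrest y [-154.5 -137.6 -124.4]
    [(536, 85), (537, 92), (538, 9),
[... 1274 characters left out ...]
28), (542, 104), (543, 483), (544, 111)]
    foot x,y [573. 677.] [-95. -22.]
w2 -0.157 backrest y [-154.9 -139.3 -125.1]
    [(535, 6), (536, 115), (537, 90), (538, 12), (541, 72), (542, 114), (543, 57), (544, 46), (545, 62), (546, 61), (547, 26), (558, 24), (559, 25), (560, 40), (561, 349), (562, 463), (563, 58), (564, 39), (565, 40), (566, 14), (577, 6), (578, 9)]
    foot x,y [571. 674.] [-190. -117.]
piece_thin 0.66 [370. 302. 396. 321.] 0.0311 ((377.36285400390625, -183.50396728515625), (56.35332107543945, 24.46414566040039), 39.84225845336914)
piece_thin 0.57 [412.   0. 450.  19.] 0.0087 ((789.2027587890625, -242.23291015625), (23.78070640563965, 50.45365524291992), 10.61331844329834)
```

View pics/w2.png

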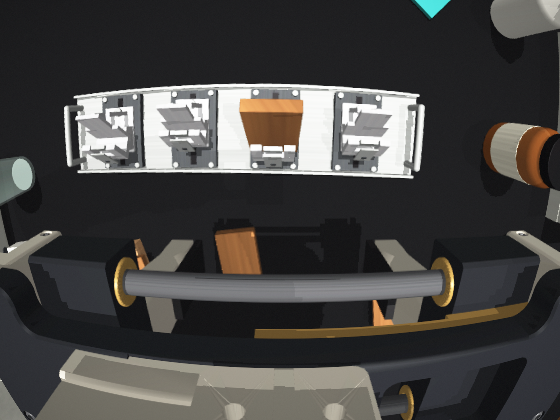

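Slot measurement (jaw front face to back rest): left 24.1 mm, so the 16 mm holder. Middle (y 51.6 mm) 16.3 mm, so the 8 mm holder. Right (y −139.8 mm) 20.2 mm, so the 12 mm holder. Next come the piece poses and a hover over the thin piece.

```bash
cat >> h.py <<'E'
def rect(P,lo,hi,box):
    q=P.reshape(-1,3); q=q[(q[:,2]>lo)&(q[:,2]<hi)&(q[:,0]>box[0])&(q[:,0]<box[1])&(q[:,1]>box[2])&(q[:,1]<box[3])]
    rc=cv2.minAreaRect((q[:,:2]*1000).astype(np.float32)); return len(q),np.round(rc[0],1),np.round(rc[1],1),round(rc[2],1),q[:,2].mean().round(4)
def grasp(p,e,g=.019):
    "TCP position for the grasp point at p with orientation e"
    return np.array(p)+R.from_euler('xyz',e,degrees=True).apply([0,0,g])
E
python3 - <<'E'
from h import *
for n in("scene","side"):
    d=np.load(n+".npz"); P=cloud({k:d[k] for k in d.files})
    print(n,"thin",rect(P,.0265,.034,(.3,.52,-.27,-.13)),"thick",rect(P,.03,.038,(.3,.52,.07,.22)))
for f in("w1","w2"):
    d=np.load(f+".npz"); P=wcloud({k:d[k] for k in d.files},dict(tcp_pos=d["tcp"],eef_rot=d["rot"]))
    q=P.reshape(-1,3); 
    for yc in(.0515,-.14):
        m=(abs(q[:,1]-yc)<.02)&(q[:,2]>.05)&(q[:,2]<.09)&(q[:,0]>.5)
        k=q[m]; n=k[:,0]*.9063-(k[:,2]-.04)*.4226; k=k[n>.5585]; n=n[n>.5585]
        if yc>0: k=k[n>.5655]
        A=np.c_[k[:,1]-yc,k[:,2]-.04,np.ones(len(k))]; print(f,yc,np.linalg.lstsq(A,k[:,0],rcond=None)[0])
E
```

```text
scene thin (327, array([ 407. , -198.6]), array([103.9,  51.2]), 8.7, np.float64(0.0285)) thick (284, array([418.1, 143.6]), array([101.4,  52.4]), 13.1, np.float64(0.0322))
side thin (502, array([ 402.5, -202.1]), array([101.8,  56.1]), 9.6, np.float64(0.0288)) thick (269, array([414. , 141.6]), array([101.1,  55.1]), 12.4, np.float64(0.0323))
w1 0.0515 [0.02115627 0.46611546 0.62697535]
w1 -0.14 [0.17087442 0.36667645 0.62456709]
w2 0.0515 [-0.08960855  0.41487214  0.6294112 ]
w2 -0.14 [0.1123214  0.39317463 0.62345502]
```

Run:
```python
from h import *
e=[180,30,9]; p=grasp([.4165,-.197,.026],e,.017); up=p-R.from_euler('xyz',e,degrees=True).apply([0,0,.09])
print(up); to(up,e)
```

```text
[ 0.45255062 -0.19129014  0.08921985]
travel [-0.2321, 0.2762, 0.2216] dr [-0.0066, -0.0832, -0.0245]
```

Request:
{"api": "jog_arm", "payload": {"travel": [[-0.232,0.276,0.1],[-0.232,0.276,0.1],[-0.232,0.276,0.222],[-0.232,0.276,0.222],[-0.232,0.276,0.222],[-0.232,0.276,0.222],[-0.232,0.276,0.222],[-0.232,0.276,0.222],[-0.232,0.276,0.222],[-0.232,0.276,0.222]], "dr": [[-0.0066,-0.083,-0.0245],[-0.0066,-0.083,-0.0245],[-0.0066,-0.083,-0.0245],[-0.0066,-0.083,-0.0245],[-0.0066,-0.083,-0.0245],[-0.0066,-0.083,-0.0245],[-0.0066,-0.083,-0.0245],[-0.0066,-0.083,-0.0245],[-0.0066,-0.083,-0.0245],[-0.0066,-0.083,-0.0245]], "claw": [1,1,1,1,1,1,1,1,1,1]}}

```text
time_s: 5.35
tcp_pos: [0.4526, -0.1915, 0.0894]
eef_rot: [180.0, 29.9, 9.0]
contact_force: [0.1, -0.0, -0.3]
gripper_width: 0.0877
gripper_force: 0.0
```

Run:
```python
from h import *
applied([-.232,.276,.222],[-.0066,-.083,-.0245]); print(getcmd()[0],getcmd()[1].as_euler('xyz',degrees=True))
s=st(); c=r.capture("wrist"); save("w3",c); np.savez("w3",**c,tcp=s["tcp_pos"],rot=s["eef_rot"])
P=wcloud(c,s); print(rect(P,.0275,.034,(.3,.52,-.27,-.13)))
b=r.regions_of("piece_thin","wrist"); 
for k in b[:2]:
    q=P[k["pixels"]&(c["range_z"]>0)]; q=q[(q[:,2]>.027)&(q[:,2]<.035)]; print(k["conf"],k["extent"],cv2.minAreaRect((q[:,:2]*1000).astype(np.float32)) if len(q)>5 else 0)
f=np.radians(s["joints"]);
```

```text
[ 0.45259629 -0.19119083  0.089     ] [179.98087401  29.94389431   9.00144755]
5.35 tcp [ 0.4526 -0.1915  0.0894] [179.97  29.9    9.01] J [  2.8  27.8 -11.6   3.1 -80.3  94.8] F [ 0.1 -0.  -0.3] w 0.0877 0.0
(4691, array([ 404.2, -199.1]), array([100.9,  50.3]), 8.9, np.float64(0.0306))
0.7 [248.1, 169.2, 317.9, 247.7] ((404.2197265625, -199.06114196777344), (100.93296813964844, 50.18912887573242), 8.971586227416992)
0.62 [337.4, 300.9, 366.2, 322.1] 0
```

View pics/w3.png

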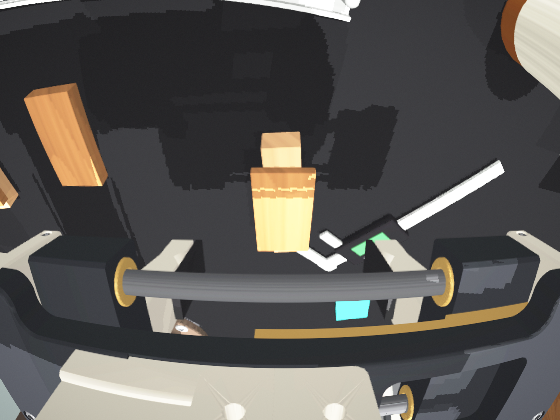

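w3 shows the thin piece at (283,210) between the open fingers, with a caliper jaw nearby at (330,250). I'll check finger clearance and work out the descent.

Run:
```python
from h import *
d=np.load("w3.npz"); P=wcloud({k:d[k] for k in d.files},dict(tcp_pos=d["tcp"],eef_rot=d["rot"])).reshape(-1,3)
a=np.radians(8.95); u=np.array([np.cos(a),np.sin(a)]); v=np.array([-u[1],u[0]]); c=np.array([.4042,-.1991])
U=(P[:,:2]-c)@u*1000; V=(P[:,:2]-c)@v*1000
for lo,hi in((-80,-27),(27,80)):
    m=(V>lo)&(V<hi)&(U>-70)&(U<60)&(P[:,2]>.006)&(P[:,2]<.06)
    print(m.sum(), np.percentile(np.c_[U,V,P[:,2]*1000][m],[0,5,50,95,100],axis=0).round(0).tolist() if m.any() else 0)
    mm=m&(U>-15)&(U<35); print("in finger zone",mm.sum(),(V[mm].max(),V[mm].min()) if mm.any() else 0)
e=[180,30,9]; g=[*(c+.012*u),.026]; to(grasp(g,e,.017),e)
```

```text
339 [[-70.0, -80.0, 6.0], [-69.0, -79.0, 7.0], [-62.0, -65.0, 8.0], [-52.0, -42.0, 13.0], [-49.0, -39.0, 14.0]]
in finger zone 0 0
0 0
in finger zone 0 0
travel [-0.0013, 0.0004, 0.1802] dr [0.0001, -0.0002, 0.0]
```

Request:
{"api": "jog_arm", "payload": {"travel": [[-0.001,0,0.08],[-0.001,0,0.15],[-0.001,0,0.18],[-0.001,0,0.18],[-0.001,0,0.18],[-0.001,0,0.18],[-0.001,0,0.18],[-0.001,0,0.18],[-0.001,0,0.18],[-0.001,0,0.18]], "dr": [[0,0,0],[0,0,0],[0,0,0],[0,0,0],[0,0,0],[0,0,0],[0,0,0],[0,0,0],[0,0,0],[0,0,0]], "claw": [1,1,1,1,0.3,0.3,0.3,0.3,0.3,0.3], "newtons": 40}}

```text
time_s: 6.7
tcp_pos: [0.4076, -0.1988, 0.0113]
eef_rot: [180.0, 29.9, 9.0]
contact_force: [0.6, 0.3, -0.2]
gripper_width: 0.0336
gripper_force: 0.0
```

Run:
```python
from h import *
applied([-.001,0,.18],[0,0,0]); s=st(); print(getcmd()[0])
# insertion pose, thin
E=[180,-35,-1.4]
# piece in tool: center at grasp - .012 along piece x; record actual piece pose relative to TCP (from commanded pose)
p,q=getcmd(); a=np.radians(8.95)
C=np.array([.4042,-.1991,.026]); rel=q.inv().apply(C-p); L=q.inv().apply([np.cos(a),np.sin(a),0])
print("rel",rel.round(4),"len axis",L.round(4))
def T(center,E): return np.array(center)-R.from_euler('xyz',E,degrees=True).apply(rel)
print("len axis at E",R.from_euler('xyz',E,degrees=True).apply(L).round(4))
home=np.array([.644,.0516,.087]); sl=np.array([.4226,-.010,.9063])
to(p+[0,0,.1],[180,-5,4]); 
h=home+sl*.08; print(T(h,E)); to(T(h,E),E)
```

```text
6.7 tcp [ 0.4076 -0.1988  0.0113] [179.98  29.95   9.  ] J [  2.3  30.1 -21.    3.6 -68.7  94.5] F [ 0.6  0.3 -0.2] w 0.0336 0.0
[ 0.40780268 -0.19831702  0.01126327]
rel [-0.0105  0.0002 -0.0109] len axis [ 0.8665  0.0011 -0.4992]
len axis at E [ 0.4234 -0.0114  0.9059]
travel [-0.0998, 0.0001, -0.1733] dr [0.0031, 0.097, 0.0138]
[0.69271748 0.050649   0.15659739]
travel [0.4101, -0.4025, -0.5718] dr [-0.0013, 0.1799, 0.0305]
```

Run:
```python
from h import *
s=st(); c=r.capture("wrist"); P=wcloud(c,s); print(rect(P,.0275,.034,(.3,.52,-.27,-.13)))
save("w4",c); s=st(); c=r.capture("side"); save("s4",c); P=cloud(c); print(rect(P,.0265,.034,(.3,.52,-.27,-.13)))
a=cv2.imread("pics/w4.png")[100:310,100:460]; b=cv2.resize(cv2.imread("pics/s4.png")[200:300,200:380],(400,222)); 
a=cv2.resize(a,(400,233)); cv2.imwrite("pics/m4.png",np.vstack([a,b]))
```

```text
6.7 tcp [ 0.4076 -0.1988  0.0113] [179.98  29.95   9.  ] J [  2.3  30.1 -21.    3.6 -68.7  94.5] F [ 0.6  0.3 -0.2] w 0.0336 0.0
(5755, array([ 423. , -196.5]), array([64.1, 49.9]), 8.7, np.float64(0.0304))
6.75 tcp [ 0.4076 -0.1988  0.0113] [179.98  29.95   9.  ] J [  2.3  30.1 -21.    3.6 -68.7  94.5] F [ 1.  -0.7 -0.7] w 0.0298 0.0
(413, array([ 401.2, -201.4]), array([99.4, 54.7]), 11.2, np.float64(0.0289))
```

View pics/m4.png

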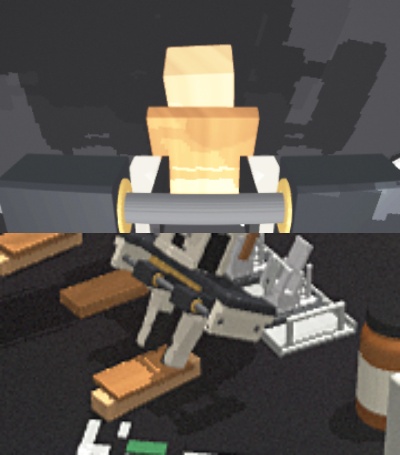

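Run:
```python
from h import *
s=st(); c=r.capture("side"); P=cloud(c)
p=s["tcp_pos"]; q=R.from_euler('xyz',s["eef_rot"],degrees=True)
# points in tool frame near tips
m=(c["range_z"]>0); t=q.inv().apply(P[m]-p)*1000; uv=np.argwhere(m)
k=(abs(t[:,0])<40)&(abs(t[:,1])<60)&(t[:,2]>-90)&(t[:,2]<10)&(P[m][:,2]>.036)
o=np.argsort(t[k][:,2])[::-1]; print(np.c_[uv[k],t[k].round(0),(P[m][k]*1000).round(0)][o][::6][:40].astype(int))
```

```text
6.8 tcp [ 0.4076 -0.1988  0.0113] [179.98  29.95   9.  ] J [  2.3  30.1 -21.    3.6 -68.7  94.5] F [ 0.8  0.5 -0.3] w 0.0281 0.0
[[ 251  264   -6  -20  -30  414 -178   40]
 [ 252  268    0  -12  -32  422 -184   39]
 [ 252  270    7  -12  -33  428 -183   37]
 [ 251  269    7  -17  -33  427 -179   37]
 [ 251  270    9  -16  -34  430 -179   36]
 [ 257  274  -11   24  -35  419 -221   47]
 [ 249  264  -10  -19  -36  414 -179   47]
 [ 249  265   -7  -18  -36  416 -179   47]
 [ 258  280    4   29  -37  434 -224   41]
 [ 250  270    4  -12  -38  428 -183   42]
 [ 254  273   -9   15  -39  422 -211   49]
 [ 248  264  -14  -16  -39  412 -182   53]
 [ 248  267   -4  -16  -40  421 -180   48]
 [ 257  282    7   31  -41  438 -225   43]
 [ 256  277  -12   32  -42  423 -229   53]
 [ 245  263  -10  -28  -42  416 -169   53]
 [ 248  269   -3  -11  -43  425 -185   50]
 [ 247  268   -3  -15  -44  424 -181   51]
 [ 245  264  -10  -24  -44  417 -173   55]
 [ 255  281    3   29  -45  437 -223   48]
 [ 247  271    5  -14  -45  432 -180   48]
 [ 254  278   -9   30  -46  428 -226   56]
 [ 245  266  -11  -17  -47  419 -180   58]
 [ 244  266   -7  -22  -48  422 -175   57]
 [ 243  264  -12  -24  -49  417 -173   60]
 [ 243  265   -9  -24  -49  420 -172   59]
 [ 253  281   -1   30  -50  436 -225   55]
 [ 251  276  -12   24  -51  426 -220   62]
 [ 243  266  -10  -21  -51  421 -176   60]
 [ 244  268   -9  -14  -52  423 -182   61]
 [ 243  267   -9  -18  -52  423 -178   61]
 [ 251  279   -7   28  -53  432 -223   61]
 [ 242  266  -13  -19  -54  420 -178   65]
 [ 243  270   -4  -13  -55  429 -182   61]
 [ 243  272    3  -14  -56  435 -180   59]
 [ 251  282   -3   32  -56  438 -227   62]
 [ 251  284    4   32  -57  444 -225   59]
 [ 242  269  -10  -13  -58  426 -183   66]
 [ 242  272    2  -14  -58  435 -180   61]
 [ 241  269   -9  -15  -59  427 -181   67]]
```

Run:
```python
from h import *
s=st(); p=s["tcp_pos"]; q=R.from_euler('xyz',s["eef_rot"],degrees=True)
c=r.capture("side"); save("s5",c); P=cloud(c); A=att(c)
def pr(x):
    k=A.T@(x-np.array(c["position"])); return round(c["cx"]+c["fx"]*k[0]/-k[2],1),round(c["cy"]-c["fy"]*k[1]/-k[2],1)
for y in(.014,.028,-.014):
    for z in(0,-.019,-.035): print(y,z,pr(p+q.apply([0,y,z])))
for n in("side",):
    t=q.inv().apply(P.reshape(-1,3)-p)*1000; k=(abs(t[:,0])<14)&(t[:,1]>5)&(t[:,1]<45)&(t[:,2]>-36)&(t[:,2]<5); print(np.c_[t,P.reshape(-1,3)*1000][k].round(0).astype(int)[::3])
cv2.imwrite("pics/s5c.png",cv2.resize(c["pixels"][225:285,230:310,::-1],(800,600),interpolation=cv2.INTER_CUBIC))
```

```text
6.85 tcp [ 0.4076 -0.1988  0.0113] [179.98  29.95   9.  ] J [  2.3  30.1 -21.    3.6 -68.7  94.5] F [-0.7  0.7  0.2] w 0.0268 0.0
0.014 0 (np.float64(269.2), np.float64(268.7))
0.014 -0.019 (np.float64(272.2), np.float64(261.6))
0.014 -0.035 (np.float64(274.8), np.float64(255.7))
0.028 0 (np.float64(272.7), np.float64(271.4))
0.028 -0.019 (np.float64(275.7), np.float64(264.3))
0.028 -0.035 (np.float64(278.3), np.float64(258.3))
-0.014 0 (np.float64(262.5), np.float64(263.4))
-0.014 -0.019 (np.float64(265.4), np.float64(256.4))
-0.014 -0.035 (np.float64(267.9), np.float64(250.6))
[[  -8   14  -33  419 -211   44]
 [ -10   20  -33  418 -217   45]
 [  -9   26  -34  421 -223   45]
 [   6   10  -25  426 -206   30]
 [  -5   30  -34  424 -227   43]
 [   6   28  -34  434 -223   38]
 [   0    5  -19  417 -203   28]
 [   4   13  -23  425 -209   30]
 [  10   17  -26  432 -212   29]
 [   6   30  -32  433 -225   36]
 [  -5   11  -19  414 -209   30]
 [   0   15  -21  421 -212   30]
 [   6   19  -24  428 -215   29]
 [  10   24  -27  433 -219   30]
 [ -10    8  -14  407 -207   28]
 [  -7   14  -17  4
[... 238 characters left out ...]
   29]
 [ -11   15  -12  406 -214   27]
 [  -7   23  -17  413 -221   29]
 [   2   24  -18  422 -220   26]
 [  11   24  -19  430 -219   22]
 [  -7   25  -15  412 -223   28]
 [   0   27  -17  420 -224   26]
 [ -14   26  -12  406 -225   29]
 [  -6   28  -14  413 -226   26]
 [ -12   23   -8  405 -222   24]
 [  -5   25  -10  412 -224   23]
 [ -10   25   -7  406 -225   22]
 [  10   15   -3  420 -212    9]
 [   2   15    0  412 -213   10]
 [  12   14   -1  421 -211    6]
 [  -6   17    2  404 -217   12]
 [   7   14    3  415 -212    5]
 [ -10   20    4  400 -220   12]
 [   4   16    5  411 -214    5]
 [  13   17    4  419 -214    2]
 [  12   26    5  420 -223    1]
 [  13   41    4  423 -238    1]]
```

View pics/s5c.png

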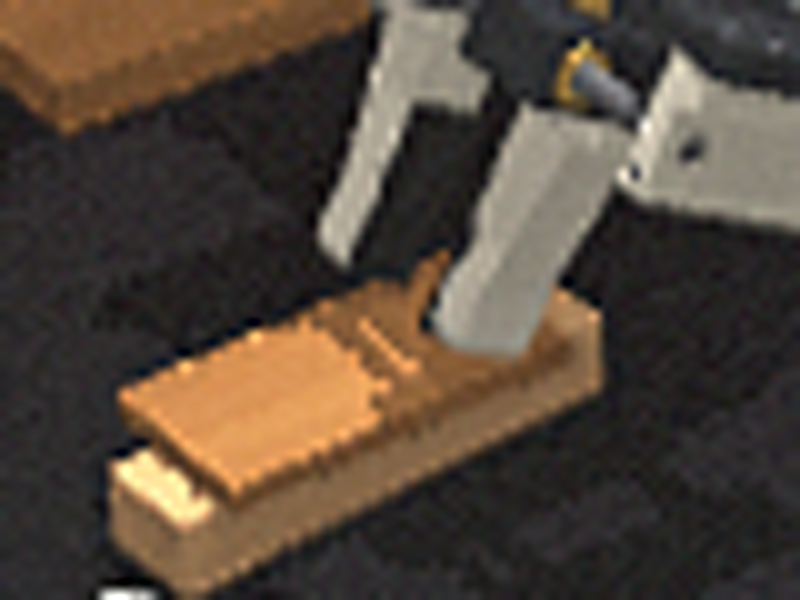

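The fingers closed in free air. In the crop the near fingertip at (480,340) ends above the piece, with its shadow beside it, so the real finger ends sit about 32 mm short of the reported TCP. I'll measure that offset properly with the other cameras.

Run:
```python
from h import *
s=st(); p=s["tcp_pos"]; q=R.from_euler('xyz',s["eef_rot"],degrees=True)
for n in("side","scene","wrist"):
    c=r.capture(n); P=(cloud(c) if n!="wrist" else wcloud(c,s)).reshape(-1,3); ok=(c["range_z"].ravel()>0); P=P[ok]
    t=q.inv().apply(P-p)*1000; print(n)
    for nm,m in(("fingers",(abs(t[:,0])<16)&(abs(t[:,1])<36)&(abs(t[:,1])>8)&(P[:,2]>.034)&(t[:,2]>-75)),("body",(abs(t[:,0])<45)&(abs(t[:,1])>50)&(abs(t[:,1])<97)&(P[:,2]>.034)&(t[:,2]>-140))):
        if m.sum()>5:
            print(nm,m.sum(),"z max pct",np.percentile(t[m,2],[50,90,97,100]).round(1),"x",np.percentile(t[m,0],[3,50,97]).round(0))
# expected start-of-run check: fingers in open state seen by side at start
d=np.load("side.npz"); P=cloud({k:d[k] for k in d.files}).reshape(-1,3)
q0=R.from_euler('xyz',[180,0,-20.9],degrees=True); t=q0.inv().apply(P-[.2407,.6303,.1945])*1000
m=(abs(t[:,0])<16)&(abs(t[:,1])<70)&(t[:,2]>-75)&(t[:,2]<15); print("start side",m.sum(),np.percentile(t[m,2],[50,90,97,100]).round(1) if m.any() else 0)
d=np.load("scene.npz"); P=cloud({k:d[k] for k in d.files}).reshape(-1,3); t=q0.inv().apply(P-[.2407,.6303,.1945])*1000
m=(abs(t[:,0])<16)&(abs(t[:,1])<70)&(t[:,2]>-75)&(t[:,2]<15); print("start scene",m.sum(),np.percentile(t[m,2],[50,90,97,100]).round(1) if m.any() else 0)
```

```text
6.9 tcp [ 0.4076 -0.1988  0.0113] [179.98  29.95   9.  ] J [  2.3  30.1 -21.    3.6 -68.7  94.5] F [-0.9 -0.6  0.8] w 0.0264 0.0
side
fingers 379 z max pct [-54.  -36.3 -33.1 -29.8] x [-13.  -7.  10.]
body 821 z max pct [-120.5 -101.8  -97.9  -95.4] x [-40. -22.  34.]
scene
fingers 40 z max pct [-45.1 -38.5 -36.2 -34.3] x [-4. 12. 15.]
body 588 z max pct [-136.8 -113.7 -102.7  -95.1] x [-30.  20.  42.]
wrist
fingers 2093 z max pct [-52.2 -38.9 -34.9 -31.6] x [-4. 11. 12.]
body 18642 z max pct [-116.6 -105.8 -100.8  -97.1] x [-26.  27.  39.]
start side 157 [-48.6 -33.7 -31.3 -27.6]
start scene 179 [-54.6 -35.6 -31.6 -28.2]
```

The whole tool is about 31 mm shorter than reported: the body starts at −97 instead of −66, and the finger ends are at −31.5. I'll use the grasp point at −50 mm from now on, then reopen and go deeper.

Run:
```python
from h import *
a=np.radians(8.95); u=np.array([np.cos(a),np.sin(a)]); c=np.array([.4042,-.1991])
e=[180,30,9]; to(grasp([*(c+.012*u),.026],e,.048),e)
s=st(); cc=r.capture("wrist"); print(rect(wcloud(cc,s),.0275,.034,(.3,.52,-.27,-.13)))
```

```text
travel [-0.0004, 0.0004, 0.0622] dr [0.0001, -0.0002, 0.0]
7.05 tcp [ 0.4076 -0.1988  0.0113] [179.98  29.94   9.  ] J [  2.3  30.1 -21.    3.6 -68.7  94.5] F [ 0.2  0.  -0.5] w 0.0259 0.0
(5323, array([ 423. , -196.5]), array([63.8, 49.8]), 9.1, np.float64(0.0304))
```

Request:
{"api": "jog_arm", "payload": {"travel": [[0,0,0],[0,0,0],[0,0,0],[0,0,0],[0,0,0],[0,0,0],[0,0,0.03],[0,0,0.05],[0,0,0.062],[0,0,0.062]], "dr": [[0,0,0],[0,0,0],[0,0,0],[0,0,0],[0,0,0],[0,0,0],[0,0,0],[0,0,0],[0,0,0],[0,0,0]], "claw": [1,1,1,1,1,1,1,1,0.45,0.45], "newtons": 40}}

```text
time_s: 8.35
tcp_pos: [0.3917, -0.2013, -0.0159]
eef_rot: [180.0, 30.0, 9.0]
contact_force: [-0.6, -0.5, -0.4]
gripper_width: 0.073
gripper_force: 0.0
```

Request:
{"api": "jog_arm", "payload": {"travel": [[0,0,0],[0,0,0],[0,0,0],[0,0,0],[0,0,0],[0,0,0],[0,0,0],[0,0,0],[0,0,-0.02],[0,0,-0.04]], "dr": [[0,0,0],[0,0,0],[0,0,0],[0,0,0],[0,0,0],[0,0,0],[0,0,0],[0,0,0],[0,0,0],[0,0,0]], "claw": [0.45,0.45,0.45,0.45,0.45,0.45,0.45,0.45,0.45,0.45]}}

```text
time_s: 9.6
tcp_pos: [0.4022, -0.1996, 0.0022]
eef_rot: [180.0, 30.0, 9.0]
contact_force: [0.1, -0.1, -0.8]
gripper_width: 0.0494
gripper_force: 40.0
```

```bash
cat >> h.py <<'E'
def setrel(C,yaw):
    "piece centre C (world) and yaw at the commanded pose -> tool coords"
    p,q=getcmd(); a=np.radians(yaw); json.dump(dict(rel=q.inv().apply(np.array(C)-p).tolist(),L=q.inv().apply([np.cos(a),np.sin(a),0]).tolist()),open("rel.json","w"))
def tcpfor(center,e):
    return np.array(center)-R.from_euler('xyz',e,degrees=True).apply(json.load(open("rel.json"))["rel"])
E
python3 - <<'E'
from h import *
applied([0,0,.062],[0,0,0]); setrel([.4042,-.1991,.026],8.95); applied([0,0,-.04],[0,0,0]); print(json.load(open("rel.json")))
E=[180,-35,-1.4]; print("L",R.from_euler('xyz',E,degrees=True).apply(json.load(open("rel.json"))["L"]))
home=np.array([.644,.0516,.087])+.0008*np.array([-.906,.02,.423]); sl=np.array([.4226,-.010,.9063])
for nm,c,e in(("W1",[.45,-.12,.17],[180,5,6]),("W2",[.53,.052,.22],E),("pre",home+.085*sl,E),("home",home,E)): print(nm,tcpfor(c,e).round(3)); to(tcpfor(c,e),e)
st()
E
```

```text
{'rel': [-0.010545342319850555, 0.00021331164294014965, -0.0419322417226928], 'L': [0.8665142536427175, 0.0010645514853555183, -0.49915119449335027]}
L [ 0.42335313 -0.0114114   0.90589288]
W1 [ 0.457 -0.119  0.127]
travel [-0.0105, -0.1411, -0.2838] dr [0.0026, 0.0693, 0.008]
W2 [0.563 0.051 0.192]
travel [0.1527, -0.4447, -0.5266] dr [-0.0013, 0.1799, 0.0305]
pre [0.712 0.05  0.136]
travel [0.4633, -0.3955, -0.5771] dr [-0.0013, 0.1799, 0.0305]
home [0.676 0.051 0.059]
travel [0.4789, -0.4085, -0.4083] dr [-0.0013, 0.1799, 0.0305]
9.6 tcp [ 0.4022 -0.1996  0.0022] [179.99  29.98   9.  ] J [  2.3  30.5 -22.    3.6 -67.4  94.4] F [ 0.1 -0.1 -0.8] w 0.0494 40.0
```

Request:
{"api": "jog_arm", "payload": {"travel": [[-0.01,-0.05,-0.12],[-0.01,-0.1,-0.22],[-0.01,-0.14,-0.3],[0.15,-0.445,-0.527],[0.15,-0.445,-0.527],[0.15,-0.445,-0.527],[0.15,-0.445,-0.527],[0.15,-0.445,-0.527],[0.15,-0.445,-0.527],[0.15,-0.445,-0.527]], "dr": [[0,0.02,0],[0,0.045,0.005],[0.0026,0.069,0.008],[-0.0013,0.18,0.0305],[-0.0013,0.18,0.0305],[-0.0013,0.18,0.0305],[-0.0013,0.18,0.0305],[-0.0013,0.18,0.0305],[-0.0013,0.18,0.0305],[-0.0013,0.18,0.0305]], "claw": [0.45,0.45,0.45,0.45,0.45,0.45,0.45,0.45,0.45,0.45]}}

```text
time_s: 10.85
tcp_pos: [0.5678, 0.0509, 0.2078]
eef_rot: [-179.9, -33.8, -1.4]
contact_force: [-0.2, -1.5, -1.0]
gripper_width: 0.0493
gripper_force: 40.0
```

Run:
```python
from h import *
applied([.15,-.445,-.527],[-.0013,.18,.0305]); print(getcmd()[0],getcmd()[1].as_euler('xyz',degrees=True)); s=st()
E=[180,-35,-1.4]
home=np.array([.644,.0516,.087])+.0008*np.array([-.906,.02,.423]); sl=np.array([.4226,-.010,.9063])
for nm,d in(("pre",.085),("d40",.04)): to(tcpfor(home+d*sl,E),E)
# look at piece in hand
c=r.capture("wrist"); save("w6",c); P=wcloud(c,s)
for n in("side","scene"):
    c=r.capture(n); P=cloud(c).reshape(-1,3); p,q=getcmd(); rel=json.load(open("rel.json")); ctr=p+q.apply(rel["rel"]); Lw=q.apply(rel["L"]); W=q.apply([0,1,0]); N=np.cross(Lw,W)
    d=P-ctr; a=np.c_[d@Lw,d@W,d@N]*1000; m=(abs(a[:,0])<70)&(abs(a[:,1])<24)&(abs(a[:,2])<15)
    print(n,"L dir",Lw.round(3),m.sum(),"along",np.percentile(a[m,0],[1,99]).round(1),"N",np.percentile(a[m,2],[5,25,50,75,95]).round(1))
```

```text
[0.56161247 0.05140776 0.19255745] [-179.99586264  -35.04425306   -1.4029174 ]
10.85 tcp [0.5678 0.0509 0.2078] [-179.92  -33.81   -1.41] J [ 27.4  -9.3 -58.2  56.2 -18.7  10.7] F [-0.2 -1.5 -1. ] w 0.0493 40.0
travel [0.1812, -0.0049, 0.265] dr [-0.0, -0.0001, -0.0]
travel [0.1032, -0.0049, 0.31] dr [-0.0, -0.0001, -0.0]
side L dir [ 0.423 -0.011  0.906] 163 along [-34.9  17.9] N [-6.9 -5.  -4.  -2.8  0.1]
scene L dir [ 0.423 -0.011  0.906] 431 along [-34.4  66.1] N [2.  4.8 5.9 6.8 8.5]
```

Request:
{"api": "jog_arm", "payload": {"travel": [[0.05,-0.005,0.05],[0.12,-0.005,0.13],[0.18,-0.005,0.2],[0.181,-0.005,0.265],[0.181,-0.005,0.265],[0.181,-0.005,0.265],[0.181,-0.005,0.265],[0.181,-0.005,0.265],[0.181,-0.005,0.265],[0.181,-0.005,0.265]], "dr": [[0,0,0],[0,0,0],[0,0,0],[0,0,0],[0,0,0],[0,0,0],[0,0,0],[0,0,0],[0,0,0],[0,0,0]], "claw": [0.45,0.45,0.45,0.45,0.45,0.45,0.45,0.45,0.45,0.45]}}

```text
time_s: 12.25
tcp_pos: [0.7171, 0.0515, 0.1573]
eef_rot: [179.9, -32.6, -1.4]
contact_force: [0.8, -0.3, -0.3]
gripper_width: 0.0492
gripper_force: 40.0
```

```bash
cat > chk.py <<'E'
from h import *
def chk(name,back_n,yc,half):
    s=st(); p,q=getcmd(); print("cmd",p.round(4),q.as_euler('xyz',degrees=True).round(2))
    rel=json.load(open("rel.json")); q=R.from_euler('xyz',s["eef_rot"],degrees=True); p=s["tcp_pos"]
    ctr=p+q.apply(rel["rel"]); Lw=q.apply(rel["L"]); W=q.apply([0,1,0]); N=np.cross(Lw,W); print("ctr",ctr.round(4),"L",Lw.round(3))
    for n in("side","scene","wrist"):
        c=r.capture(n); 
        if n!="scene": save(name+n,c)
        P=(cloud(c) if n!="wrist" else wcloud(c,s)); im=c["pixels"].astype(int); P=P.reshape(-1,3); col=im.reshape(-1,3); wood=(col[:,0]-col[:,2]>40)&(c["range_z"].ravel()>0)
        d=P-ctr; a=np.c_[d@Lw,d@W,d@N]*1000; m=wood&(abs(a[:,0])<75)&(abs(a[:,1])<30)&(abs(a[:,2])<18)
        if m.sum()>10: print(n,m.sum(),"along",np.percentile(a[m,0],[1,99]).round(1),"W",np.percentile(a[m,1],[1,99]).round(1),"N",np.percentile(a[m,2],[1,10,50,90,99]).round(1))
        g=(abs(P[:,1]-yc)<.014)&(P[:,2]>.075)&(P[:,2]<.1)&(P[:,0]>.6)&(P[:,0]<.7)&~wood; nn=P[g,0]*.9063-(P[g,2]-.04)*.4226
        if g.sum()>5: print("   back n",np.percentile(nn*1000,[5,25,50,75,95]).round(1),g.sum())
E
python3 - <<'E'
from chk import *
applied([.181,-.005,.265],[0,0,0]); chk("p1",.5678,.0516,.004)
a=cv2.imread("pics/p1side.png")[140:240,240:360]; b=cv2.imread("pics/p1wrist.png")
cv2.imwrite("pics/p1.png",np.vstack([cv2.resize(a,(480,400),interpolation=cv2.INTER_CUBIC),cv2.resize(b[0:260],(480,200))]))
E
```

```text
12.25 tcp [0.7171 0.0515 0.1573] [179.87 -32.59  -1.38] J [  4.5   8.7 -49.1  95.5  -3.3 -10.5] F [ 0.8 -0.3 -0.3] w 0.0492 40.0
cmd [0.7118 0.0502 0.136 ] [-180.    -35.04   -1.4 ]
ctr [0.6857 0.0521 0.1869] L [ 0.461 -0.011  0.887]
side 197 along [-52.1  -2.1] W [-25.2  28.5] N [-8.3 -5.7 -2.7  1.   5.2]
   back n [566.7 567.5 568.7 570.3 571.7] 40
scene 374 along [-44.6  50.2] W [-25.5  25.1] N [-10.3   2.    5.9   7.2   8.4]
   back n [570.3 572.3 573.6 574.3 575.2] 49
wrist 8629 along [-47.4  50. ] W [-23.7  24.6] N [-4.4 -4.  -3.5  0.1  3.6]
   back n [569.2 569.5 570.  570.4 570.7] 72
```

View pics/p1.png

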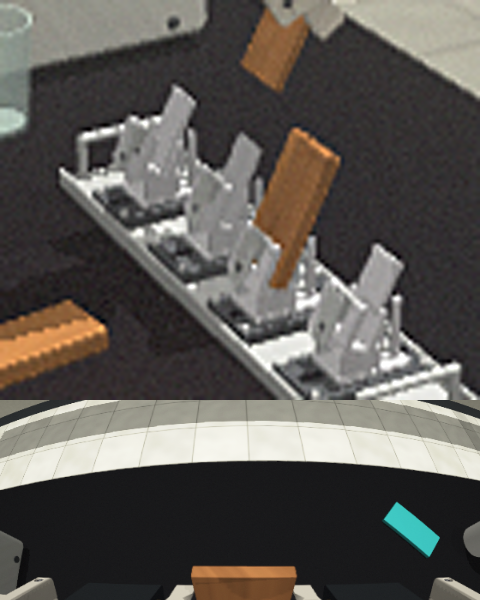

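The wrist hits its joint limit (j4 95.5°, j5 −3°), so the tool must point more steeply at insertion. I'll fit the kinematics to choose a feasible grasp tilt.

```bash
cat > kin.py <<'E'
from h import *
from scipy.optimize import least_squares
D=[([85.6054,20.5927,.635,-.02,-70.1338,-16.5069],[.24065,.63009,.19412]),([31.6,5.6,-15.5,0,-68.8,58.3],[.5193,.094,.2205]),([14.2,10.6,-12.3,0,-67.1,75.7],[.5685,-.0536,.2001]),([2.8,27.8,-11.6,3.1,-80.3,94.8],[.4526,-.1915,.0894]),([2.3,30.1,-21,3.6,-68.7,94.5],[.4076,-.1988,.0113]),([2.3,30.5,-22,3.6,-67.4,94.4],[.4022,-.1996,.0022]),([27.4,-9.3,-58.2,56.2,-18.7,10.7],[.5678,.0509,.2078]),([4.5,8.7,-49.1,95.5,-3.3,-10.5],[.7171,.0515,.1573])]
def fk(j,k):
    A,L1,L2,c,D0,T,o1,s4=k; j=np.radians(j)
    B=R.from_euler('z',j[0]+o1); U=B*R.from_euler('y',j[1]); F=B*R.from_euler('y',j[1]-j[2]); W=F*R.from_euler('x',j[3])*R.from_euler('y',-j[4])
    return B.apply([A,0,D0])+U.apply([0,0,L1])+F.apply([L2,0,c])+W.apply([T,0,0]), W.apply([1,0,0]), W
def res(k): return np.concatenate([fk(j,k)[0]-p for j,p in D])
def fit():
    best=None
    x=least_squares(res,[0,.565,.507,0,.2,.35,-np.pi/10,1]); return x.x,np.abs(x.fun).max()
E
python3 - <<'E'
from kin import *
k,e=fit(); print(k.round(4),e)
for j,p in D: print((fk(j,k)[0]-p).round(4), fk(j,k)[1].round(3))
E
```

```text
[ 0.1967  0.4641  0.3039  0.0424  0.202   0.3822 -0.3555  1.    ] 0.2135952466184077
[ 0.0357 -0.0314 -0.0039] [-0.    -0.002 -1.   ]
[ 0.0118  0.0114 -0.0088] [ 0.002  0.    -1.   ]
[ 0.0067 -0.0086 -0.0034] [ 0.  0. -1.]
[0.0167 0.0643 0.0313] [-0.455  0.2   -0.868]
[0.0403 0.0762 0.051 ] [-0.453  0.209 -0.867]
[0.0428 0.0777 0.0534] [-0.455  0.209 -0.866]
[-0.0443  0.1163 -0.0667] [ 0.452  0.324 -0.831]
[-0.0668 -0.2136 -0.053 ] [ 0.532 -0.092 -0.842]
```

```bash
cat >> kin.py <<'E'
def fk(j,k):
    A,L1,L2,c,D0,T,d1,d2,a5=k; j=np.radians(j)
    B=R.from_euler('z',j[0]); U=B*R.from_euler('y',j[1]); F=B*R.from_euler('y',j[1]-j[2]); F4=F*R.from_euler('x',-j[3]); W=F4*R.from_euler('y',-j[4])
    return B.apply([A,d1,D0])+U.apply([0,0,L1])+F.apply([L2,0,c])+F4.apply([0,d2,0])+W.apply([T,0,a5]), W.apply([1,0,0]), W
def fit():
    x=least_squares(lambda k:np.r_[res(k),.02*k],[0,.565,.507,0,.2,.35,-.1,-.09,0]); return x.x,np.abs(res(x.x)).max()
LO=np.array([-176,-82,-58.2,-173.8,-174.7]);HI=np.array([176,121.7,71.7,95.5,-.2])
def ik(p,z,k,seed):
    f=lambda j:np.r_[(fk(j,k)[0]-p)*10,fk(j,k)[1]-z]
    x=least_squares(f,np.clip(seed,LO+.1,HI-.1),bounds=(LO,HI),x_scale=30); return x.x,np.abs(x.fun).max()
E
python3 - <<'E'
from kin import *
k,e=fit(); print(k.round(4),e)
for j,p in D: print((fk(j,k)[0]-p).round(4), fk(j,k)[1].round(3))
# TCP for home/pre as function of t ; grasp point at u from piece centre, 50 mm behind TCP
for nm,ctr in(("thin",np.array([.644,.0516,.087])),("thick",np.array([.6355,-.1398,.088]))):
  for t in(30,40,45,50):
    pr=np.radians(25+t); z=np.array([np.cos(pr),0,-np.sin(pr)]); s=np.array([.4226,0,.9063])
    for up in(0,.085):
        p=ctr+s*(up+.018)+z*.05; out=[]
        for sd in([20,10,-40,0,-20],[20,10,-40,-60,-20],[20,10,-40,60,-20],[20,10,-40,-150,-20]):
            j,er=ik(p,z,k,sd); out.append((j.round(0).astype(int).tolist(),round(er,3)))
        out=[o for o in out if o[1]<.01]; print(nm,t,up,out[:3])
E
```

```text
[ 1.300e-03  5.990e-01  4.617e-01  7.000e-04  1.987e-01  4.086e-01
 -8.000e-04 -1.911e-01  5.000e-04] 0.000752735272703732
[ 0.     -0.0006 -0.0002] [-0.    -0.002 -1.   ]
[0.0003 0.0004 0.0002] [ 0.001  0.001 -1.   ]
[-0.0003 -0.0005 -0.0002] [ 0.  0. -1.]
[ 0.0002  0.     -0.    ] [-0.491 -0.077 -0.868]
[ 0.0002 -0.0004 -0.    ] [-0.493 -0.078 -0.867]
[-0.      0.0004  0.0001] [-0.494 -0.078 -0.866]
[ 0.0001  0.0008 -0.0005] [ 0.556 -0.012 -0.831]
[-0.0002 -0.0004  0.0006] [ 0.54  -0.015 -0.842]
thin 30 0 []
thin 30 0.085 []
thin 40 0 []
thin 40 0.085 [([24, 13, -35, 27, -22], np.float64(0.0)), ([24, 13, -35, 27, -22], np.float64(0.0)), ([24, 13, -35, 27, -22], np.float64(0.0))]
thin 45 0 [([24, 16, -40, 28, -17], np.float64(0.0)), ([24, 16, -40, 28, -17], np.float64(0.0)), ([24, 16, -40, 28, -17], np.float64(0.0))]
thin 45 0.085 [([24, 15, -26, 15, -32], np.float64(0.0)), ([24, 15, -26, 15, -32], np.float64(0.0)), ([24, 15, -26, 15, -32], np.float64(0.0))]
thin 50 0 [([25, 18, -30, 13, -28], np.float64(0.0)), ([25, 18, -30, 13, -28], np.float64(0.0)), ([25, 18, -30, 13, -28], np.f
[... 438 characters left out ...]
loat64(0.0))]
thick 40 0.085 [([6, 13, -26, 5, -26], np.float64(0.0)), ([6, 13, -26, 5, -26], np.float64(0.0)), ([6, 13, -26, 5, -26], np.float64(0.0))]
thick 45 0 [([6, 17, -30, 5, -22], np.float64(0.0)), ([6, 17, -30, 5, -22], np.float64(0.0)), ([6, 17, -30, 5, -22], np.float64(0.0))]
thick 45 0.085 [([5, 15, -20, 3, -35], np.float64(0.0)), ([5, 15, -20, 3, -35], np.float64(0.0)), ([5, 15, -20, 3, -35], np.float64(0.0))]
thick 50 0 [([5, 19, -25, 3, -31], np.float64(0.0)), ([5, 19, -25, 3, -31], np.float64(0.0)), ([5, 19, -25, 3, -31], np.float64(0.0))]
thick 50 0.085 [([5, 17, -16, 2, -42], np.float64(0.0)), ([5, 17, -16, 2, -42], np.float64(0.0)), ([5, 17, -16, 2, -42], np.float64(0.0))]
```

Run:
```python
from kin import *
k,e=fit()
G=[180,30,9]
print("via"); to(tcpfor([.55,.0,.25],[180,-5,3]),[180,-5,3])
print("over"); to(tcpfor([.4042,-.1991,.076],G),G)
print("place"); to(tcpfor([.4042,-.1991,.0265],G),G)
G2=[180,47,9]; a=np.radians(8.95); u=np.array([np.cos(a),np.sin(a),0]); g=np.array([.4042,-.1991,.026])+.018*u
p=grasp(g,G2,.048); z=R.from_euler('xyz',G2,degrees=True).apply([0,0,1]); print("ik",ik(p,z,k,[3,30,-20,3,-80]))
```

```text
via
travel [-0.1558, 0.1058, -0.2879] dr [0.0042, -0.0834, -0.0116]
over
travel [-0.6294, 0.5174, -0.1932] dr [0.0013, -0.1802, -0.0305]
place
travel [-0.6862, 0.5174, -0.1121] dr [0.0013, -0.1802, -0.0305]
ik (array([  3.06237409,  41.78110573, -13.98867241,   4.3918356 ,
       -81.10224486]), np.float64(1.1324274851176597e-13))
```

Request:
{"api": "jog_arm", "payload": {"travel": [[-0.06,0.02,-0.15],[-0.156,0.1,-0.28],[-0.156,0.106,-0.288],[-0.3,0.25,-0.28],[-0.4,0.35,-0.25],[-0.5,0.45,-0.22],[-0.63,0.517,-0.193],[-0.63,0.517,-0.193],[-0.63,0.517,-0.193],[-0.63,0.517,-0.193]], "dr": [[0,-0.02,0],[0,-0.05,-0.005],[0.004,-0.083,-0.0116],[0,-0.11,-0.018],[0,-0.14,-0.022],[0,-0.16,-0.026],[0.0013,-0.18,-0.0305],[0.0013,-0.18,-0.0305],[0.0013,-0.18,-0.0305],[0.0013,-0.18,-0.0305]], "claw": [0.45,0.45,0.45,0.45,0.45,0.45,0.45,0.45,0.45,0.45]}}

```text
time_s: 13.65
tcp_pos: [0.4142, -0.1895, 0.0812]
eef_rot: [-179.5, 32.6, 9.2]
contact_force: [1.4, 0.3, -0.9]
gripper_width: 0.0496
gripper_force: 40.0
```

Run:
```python
from h import *
applied([-.63,.517,-.193],[.0013,-.18,-.0305]); st(); print(getcmd()[0],getcmd()[1].as_euler('xyz',degrees=True))
G=[180,30,9]; to(tcpfor([.4042,-.1991,.0265],G),G)
```

```text
13.65 tcp [ 0.4142 -0.1895  0.0812] [-179.5    32.59    9.22] J [  3.1  27.3 -15.4   2.8 -79.8  94.7] F [ 1.4  0.3 -0.9] w 0.0496 40.0
[ 0.39227577 -0.20051928  0.03415889] [179.98087401  29.94389431   9.00144755]
travel [0.0494, 0.0005, 0.0852] dr [0.0001, -0.0002, 0.0]
```

Request:
{"api": "jog_arm", "payload": {"travel": [[0,0,0],[0,0,0],[0,0,0],[0.025,0,0.045],[0.044,0,0.076],[0.0495,0,0.0855],[0.0495,0,0.0855],[0.0495,0,0.0855],[0.0495,0,0.0855],[0.0495,0,0.0855]], "dr": [[0,0,0],[0,0,0],[0,0,0],[0,0,0],[0,0,0],[0,0,0],[0,0,0],[0,0,0],[0,0,0],[0,0,0]], "claw": [0.45,0.45,0.45,0.45,0.45,0.45,0.45,0.9,0.9,0.9]}}

```text
time_s: 14.9
tcp_pos: [0.4127, -0.189, 0.0326]
eef_rot: [-179.6, 32.4, 9.1]
contact_force: [-0.3, -0.4, -0.1]
gripper_width: 0.074
gripper_force: 0.0
```

Run:
```python
from h import *
applied([.0495,0,.0855],[0,0,0]); s=st()
c=r.capture("wrist"); P=wcloud(c,s); print(rect(P,.0275,.034,(.3,.52,-.27,-.13)))
c=r.capture("side"); print(rect(cloud(c),.0265,.034,(.3,.52,-.27,-.13)))
G2=[180,47,9]; a=np.radians(8.95); u=np.array([np.cos(a),np.sin(a),0]); g=np.array([.4042,-.1991,.026])+.018*u
to(grasp(g,G2,.048),G2)
```

```text
14.9 tcp [ 0.4127 -0.189   0.0326] [-179.63   32.38    9.13] J [  3.2  30.4 -17.9   2.9 -74.   94.2] F [-0.3 -0.4 -0.1] w 0.074 0.0
(9508, array([ 426.7, -187.9]), array([101.4,  50.4]), 8.7, np.float64(0.0304))
(404, array([ 423.8, -189.8]), array([102.6,  54.6]), 8.4, np.float64(0.0289))
travel [-0.0175, 0.0009, -0.0095] dr [0.0001, -0.0474, -0.0]
```

The limit had also clamped the commanded pose, so the release came about 45 mm high. The piece landed flat on the batten at (426.7, −187.9), yaw 8.8°. I'll resync the commanded pose and regrasp at a 47° tilt.

```bash
cat >> h.py <<'E'
def sync():
    s=r.get_state(); json.dump(dict(p=list(s["tcp_pos"]),e=list(s["eef_rot"])),open("cmd.json","w"))
E
python3 - <<'E'
from h import *
sync(); s=st(); c=r.capture("wrist"); P=wcloud(c,s).reshape(-1,3)
q=P[(abs(P[:,0]-.4267)<.045)&(abs(P[:,1]+.188)<.018)&(P[:,2]<.036)&(P[:,2]>.02)]
print("plane",np.linalg.lstsq(np.c_[q[:,:2]-[.4267,-.188],np.ones(len(q))],q[:,2],rcond=None)[0].round(4))
bt=P[(P[:,2]>.0195)&(P[:,2]<.0245)&(P[:,0]>.3)&(P[:,0]<.52)&(abs(P[:,1]+.19)<.06)]; print("batten x",np.percentile(bt[:,0],[1,99]).round(4) if len(bt) else 0)
G2=[180,47,8.8]; a=np.radians(8.8); u=np.array([np.cos(a),np.sin(a),0]); g=np.array([.4267,-.1879,.026])+.018*u
to(grasp(g,G2,.048)+[0,0,.03],G2);to(grasp(g,G2,.048),G2)
E
```

```text
15.0 tcp [ 0.4126 -0.1889  0.0325] [-179.62   32.39    9.13] J [  3.2  30.4 -17.9   2.9 -74.   94.2] F [ 0.6  0.5 -0.4] w 0.0778 0.0
plane [0.0001 0.0005 0.0305]
batten x [0.3465 0.4784]
travel [0.0048, 0.0023, 0.0188] dr [-0.0005, -0.0406, 0.0008]
travel [0.0369, 0.0027, 0.0695] dr [-0.0005, -0.0406, 0.0008]
```

Request:
{"api": "jog_arm", "payload": {"travel": [[0.005,0.002,0.019],[0.005,0.002,0.019],[0.037,0.003,0.0695],[0.037,0.003,0.0695],[0.037,0.003,0.0695],[0.037,0.003,0.0695],[0.037,0.003,0.0695],[0.037,0.003,0.0695],[0.037,0.003,0.0695],[0.037,0.003,0.0695]], "dr": [[-0.0005,-0.0405,0.0008],[-0.0005,-0.0405,0.0008],[-0.0005,-0.0405,0.0008],[-0.0005,-0.0405,0.0008],[-0.0005,-0.0405,0.0008],[-0.0005,-0.0405,0.0008],[-0.0005,-0.0405,0.0008],[-0.0005,-0.0405,0.0008],[-0.0005,-0.0405,0.0008],[-0.0005,-0.0405,0.0008]], "claw": [0.9,0.9,0.9,0.9,0.45,0.45,0.45,0.45,0.45,0.45], "newtons": 40}}

```text
time_s: 16.3
tcp_pos: [0.41, -0.1907, -0.0062]
eef_rot: [180.0, 47.0, 8.8]
contact_force: [0.9, 2.1, 7.4]
gripper_width: 0.0492
gripper_force: 40.0
```

Run:
```python
from kin import *
applied([.037,.003,.0695],[-.0005,-.0405,.0008]); s=st(); print(getcmd()[0],getcmd()[1].as_euler('xyz',degrees=True))
setrel([.4267,-.1879,.026],8.8); print(json.load(open("rel.json")))
k,e=fit()
E=[180,-18,-1.4]; print("L",R.from_euler('xyz',E,degrees=True).apply(json.load(open("rel.json"))["L"]))
home=np.array([.644,.0516,.087])+.0008*np.array([-.906,.02,.423]); sl=np.array([.4226,-.010,.9063])
sd=[3,40,-14,4,-81]
for nm,c,e in(("lift",[.43,-.188,.07],[180,47,8.8]),("W1",[.46,-.1,.18],[180,22,5]),("W2",[.55,.03,.24],[180,-5,0]),("pre",home+.085*sl,E),("d30",home+.03*sl,E),("home",home,E)):
    p=tcpfor(c,e); z=R.from_euler('xyz',e,degrees=True).apply([0,0,1]); j,er=ik(p,z,k,sd); sd=j; print(nm,p.round(3),j.round(0),round(er,4)); to(p,e)
```

```text
16.3 tcp [ 0.41   -0.1907 -0.0062] [179.97  46.98   8.83] J [  3.8  42.9 -10.7   3.7 -83.2  93. ] F [0.9 2.1 7.4] w 0.0492 40.0
[ 0.40984191 -0.19067073 -0.00677343] [179.99742156  46.97026958   8.82042533]
{'rel': [-0.012299913568321025, -0.00015140766274341377, -0.03485195943606615], 'L': [0.6823777196859482, 0.00038938586552380043, -0.7309996553041956]}
L [ 0.42295265 -0.01072624  0.9060883 ]
lift [ 0.413 -0.191  0.037] [  4.  40.  -9.   4. -88.] 0.0
travel [-0.0599, 0.0012, -0.0648] dr [0.0, -0.0001, 0.0]
W1 [ 0.458 -0.1    0.143] [ 10.  19. -12.  -2. -81.] 0.0
travel [-0.1347, -0.1637, -0.2949] dr [0.0061, 0.0693, 0.0088]
W2 [0.565 0.03  0.206] [ 24.   7. -18.   2. -61.] 0.0
travel [-0.0558, -0.3881, -0.5649] dr [0.0091, 0.1441, 0.0237]
pre [0.702 0.05  0.135] [ 24.  15. -23.  13. -36.] 0.0
travel [0.2366, -0.3863, -0.6691] dr [0.0075, 0.18, 0.029]
d30 [0.678 0.051 0.085] [ 25.  16. -31.  17. -28.] 0.0
travel [0.2783, -0.3945, -0.5676] dr [0.0075, 0.18, 0.029]
home [0.666 0.051 0.058] [ 25.  17. -36.  21. -22.] 0.0
travel [0.301, -0.399, -0.5123] dr [0.0075, 0.18, 0.029]
```

Request:
{"api": "jog_arm", "payload": {"travel": [[-0.06,0,-0.065],[-0.1,-0.06,-0.15],[-0.135,-0.164,-0.295],[-0.135,-0.164,-0.295],[-0.056,-0.388,-0.565],[-0.056,-0.388,-0.565],[-0.056,-0.388,-0.565],[-0.056,-0.388,-0.565],[-0.056,-0.388,-0.565],[-0.056,-0.388,-0.565]], "dr": [[0,0,0],[0.003,0.025,0.004],[0.006,0.069,0.009],[0.006,0.069,0.009],[0.009,0.144,0.024],[0.009,0.144,0.024],[0.009,0.144,0.024],[0.009,0.144,0.024],[0.009,0.144,0.024],[0.009,0.144,0.024]], "claw": [0.45,0.45,0.45,0.45,0.45,0.45,0.45,0.45,0.45,0.45]}}

```text
time_s: 17.55
tcp_pos: [0.5647, 0.029, 0.2053]
eef_rot: [179.9, -4.8, -0.1]
contact_force: [-0.3, 0.5, 0.1]
gripper_width: 0.05
gripper_force: 40.0
```

Run:
```python
from h import *
applied([-.056,-.388,-.565],[.009,.144,.024]); s=st(); print(getcmd()[0],getcmd()[1].as_euler('xyz',degrees=True))
E=[180,-18,-1.4]
home=np.array([.644,.0516,.087])+.0008*np.array([-.906,.02,.423]); sl=np.array([.4226,-.010,.9063])
to(tcpfor(home+.085*sl,E),E)
```

```text
17.55 tcp [0.5647 0.029  0.2053] [ 1.7989e+02 -4.8400e+00 -1.4000e-01] J [ 24.4   6.6 -17.6   2.4 -61.4  64.4] F [-0.3  0.5  0.1] w 0.05 40.0
[0.56527066 0.02978226 0.20646032] [ 1.79929759e+02 -4.98312630e+00 -8.65384725e-02]
travel [0.2593, -0.0412, 0.166] dr [-0.0005, 0.0362, 0.0036]
```

Request:
{"api": "jog_arm", "payload": {"travel": [[0.08,-0.02,0.02],[0.18,-0.04,0.06],[0.259,-0.041,0.12],[0.259,-0.041,0.166],[0.259,-0.041,0.166],[0.259,-0.041,0.166],[0.259,-0.041,0.166],[0.259,-0.041,0.166],[0.259,-0.041,0.166],[0.259,-0.041,0.166]], "dr": [[-0.0005,0.036,0.0036],[-0.0005,0.036,0.0036],[-0.0005,0.036,0.0036],[-0.0005,0.036,0.0036],[-0.0005,0.036,0.0036],[-0.0005,0.036,0.0036],[-0.0005,0.036,0.0036],[-0.0005,0.036,0.0036],[-0.0005,0.036,0.0036],[-0.0005,0.036,0.0036]], "claw": [0.45,0.45,0.45,0.45,0.45,0.45,0.45,0.45,0.45,0.45]}}

```text
time_s: 18.8
tcp_pos: [0.7014, 0.0501, 0.1351]
eef_rot: [-180.0, -17.9, -1.4]
contact_force: [0.0, -0.2, -0.2]
gripper_width: 0.0495
gripper_force: 40.0
```

Run:
```python
from chk import *
applied([.259,-.041,.166],[-.0005,.036,.0036]); chk("p2",.5678,.0516,.004)
E=[180,-18,-1.4]
home=np.array([.644,.0516,.087])+.0008*np.array([-.906,.02,.423]); sl=np.array([.4226,-.010,.9063])
for d in(.04,0): to(tcpfor(home+d*sl,E),E)
a=cv2.imread("pics/p2side.png")[130:230,250:350]; cv2.imwrite("pics/p2.png",cv2.resize(a,(600,600),interpolation=cv2.INTER_CUBIC))
```

```text
18.8 tcp [0.7014 0.0501 0.1351] [-179.98  -17.95   -1.39] J [ 24.1  15.1 -23.4  13.1 -35.9  54.9] F [ 0.  -0.2 -0.2] w 0.0495 40.0
cmd [0.7015 0.05   0.135 ] [-179.99  -17.94   -1.4 ]
ctr [0.679  0.0508 0.1645] L [ 0.424 -0.011  0.906]
side 260 along [-50.9  14.7] W [-23.6  28.7] N [-6.5 -5.  -2.5  1.1  5.6]
   back n [565.5 567.  568.2 570.2 572.8] 40
scene 387 along [-45.8  50.2] W [-24.1  26.5] N [-10.2   2.7   6.4   7.6   8.3]
   back n [570.3 572.6 573.6 574.5 575.3] 48
wrist 3787 along [27.  50.3] W [-23.2  25. ] N [-3.6 -3.3 -2.2  3.1  4.5]
travel [-0.0611, -0.0001, 0.0659] dr [-0.0, 0.0002, 0.0]
travel [-0.1156, -0.0001, 0.1245] dr [-0.0, 0.0002, 0.0]
```

Request:
{"api": "jog_arm", "payload": {"travel": [[-0.015,0,0.016],[-0.03,0,0.032],[-0.045,0,0.049],[-0.061,0,0.066],[-0.065,0,0.07],[-0.07,0,0.075],[-0.075,0,0.081],[-0.08,0,0.086],[-0.083,0,0.0895],[-0.083,0,0.0895]], "dr": [[0,0,0],[0,0,0],[0,0,0],[0,0,0],[0,0,0],[0,0,0],[0,0,0],[0,0,0],[0,0,0],[0,0,0]], "claw": [0.45,0.45,0.45,0.45,0.45,0.45,0.45,0.45,0.45,0.45]}}

```text
time_s: 20.2
tcp_pos: [0.6756, 0.0506, 0.0792]
eef_rot: [-180.0, -17.9, -1.4]
contact_force: [0.4, -0.5, 0.1]
gripper_width: 0.0499
gripper_force: 40.0
```

Run:
```python
from chk import *
applied([-.083,0,.0895],[0,0,0]); chk("p3",.5678,.0516,.004)
a=cv2.imread("pics/p3side.png")[130:230,250:350]; cv2.imwrite("pics/p3.png",cv2.resize(a,(600,600),interpolation=cv2.INTER_CUBIC))
```

```text
20.2 tcp [0.6756 0.0506 0.0792] [-180.    -17.91   -1.39] J [ 24.9  16.3 -31.9  17.7 -26.7  48.9] F [ 0.4 -0.5  0.1] w 0.0499 40.0
cmd [0.6758 0.0506 0.0796] [-179.99  -17.94   -1.4 ]
ctr [0.6532 0.0512 0.1086] L [ 0.424 -0.011  0.905]
side 229 along [-50.6  10.2] W [-23.   29.2] N [-7.7 -5.3 -2.7  0.8  4.1]
scene 257 along [-36.3  50.4] W [-24.6  25.2] N [-6.5  1.7  6.2  7.6  8.5]
   back n [568.5 570.7 573.4 574.5 575.3] 66
wrist 3819 along [26.7 50.3] W [-23.4  25.2] N [-3.6 -3.4 -2.3  3.1  4.4]
```

View pics/p3.png

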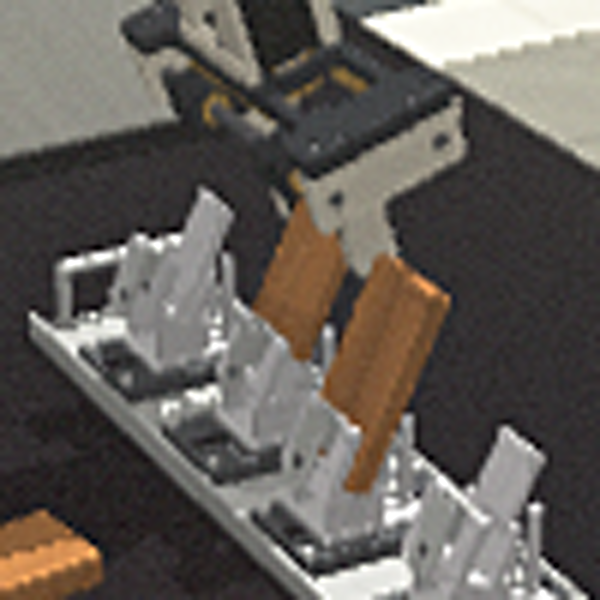

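p3 shows the thin piece (300,300) between the middle holder's jaw and back rest, with no contact force. Pushing home.

Request:
{"api": "jog_arm", "payload": {"travel": [[-0.005,0,0.005],[-0.01,0,0.01],[-0.014,0,0.015],[-0.018,0,0.0195],[-0.022,0,0.0235],[-0.026,0,0.028],[-0.03,0,0.032],[-0.0335,0,0.036],[-0.0335,0,0.036],[-0.0335,0,0.036]], "dr": [[0,0,0],[0,0,0],[0,0,0],[0,0,0],[0,0,0],[0,0,0],[0,0,0],[0,0,0],[0,0,0],[0,0,0]], "claw": [0.45,0.45,0.45,0.45,0.45,0.45,0.45,0.45,0.45,0.45]}}

```text
time_s: 21.6
tcp_pos: [0.6668, 0.051, 0.0591]
eef_rot: [-180.0, -18.1, -1.4]
contact_force: [1.2, -3.1, 9.4]
gripper_width: 0.05
gripper_force: 40.0
```

Run:
```python
from chk import *
applied([-.0335,0,.036],[0,0,0]); chk("p4",.5678,.0516,.004)
```

```text
21.6 tcp [0.6668 0.051  0.0591] [-179.97  -18.11   -1.37] J [ 25.   16.9 -35.6  21.  -22.5  45.2] F [ 1.2 -3.1  9.4] w 0.05 40.0
cmd [0.6655 0.0509 0.0574] [-179.99  -17.94   -1.4 ]
ctr [0.6443 0.0517 0.0884] L [ 0.421 -0.011  0.907]
side 160 along [-51.1   8.2] W [-23.6  29.4] N [-7.  -5.3 -2.5  1.4  4.7]
scene 175 along [-30.7  51. ] W [-24.3  25.3] N [-8.1  0.8  6.1  7.6  8.4]
   back n [569.3 571.3 573.2 574.4 575.8] 61
wrist 3837 along [26.6 50.5] W [-23.4  25.1] N [-3.5 -3.2 -2.2  3.1  4.6]
   back n [545.5 545.5 545.9 546.1 546.5] 15
```

Request:
{"api": "jog_arm", "payload": {"travel": [[-0.002,0,0.002],[-0.004,0,0.0043],[-0.0055,0,0.006],[-0.0055,0,0.006],[-0.0055,0,0.006],[-0.0055,0,0.006],[-0.0055,0,0.006],[-0.0055,0,0.006],[-0.0055,0,0.006],[-0.0055,0,0.006]], "dr": [[0,0,0],[0,0,0],[0,0,0],[0,0,0],[0,0,0],[0,0,0],[0,0,0],[0,0,0],[0,0,0],[0,0,0]], "claw": [0.45,0.45,0.45,0.45,0.45,0.45,0.45,0.45,0.45,0.45]}}

```text
time_s: 23.0
tcp_pos: [0.6672, 0.0511, 0.059]
eef_rot: [-179.9, -18.4, -1.4]
contact_force: [-5.3, -6.9, 31.0]
gripper_width: 0.0495
gripper_force: 40.0
```

Run:
```python
from chk import *
applied([-.0055,0,.006],[0,0,0]); chk("p5",.5678,.0516,.004)
c=r.capture("scene")
# compare the tops of loaded piece and this piece (scene & wrist) in slant coordinate
P=cloud(c).reshape(-1,3); col=c["pixels"].reshape(-1,3).astype(int); w=(col[:,0]-col[:,2]>40)
for yc in(.0516,-.0465):
    m=w&(abs(P[:,1]-yc)<.02)&(P[:,0]>.6)&(P[:,0]<.72)&(P[:,2]>.05)&(P[:,2]<.16); sl=(P[m,0]*.4226+P[m,2]*.9063); print(yc,m.sum(),"z top",np.percentile(P[m,2],[95,99]).round(4))
d=np.load("w2.npz"); P=wcloud({k:d[k] for k in d.files},dict(tcp_pos=d["tcp"],eef_rot=d["rot"])).reshape(-1,3); m=(abs(P[:,1]+.0465)<.02)&(P[:,0]>.6)&(P[:,0]<.72)&(P[:,2]>.05)&(P[:,2]<.16); print("loaded z top by wrist",np.percentile(P[m,2],[95,99]))
s=r.get_state(); c=r.capture("wrist"); P=wcloud(c,s).reshape(-1,3); m=(abs(P[:,1]-.0516)<.02)&(P[:,0]>.6)&(P[:,0]<.72)&(P[:,2]>.1)&(P[:,2]<.15); print("thin z top by wrist",np.percentile(P[m,2],[90,95,99]))
```

```text
23.0 tcp [0.6672 0.0511 0.059 ] [-179.92  -18.39   -1.36] J [ 24.9  16.8 -36.1  21.8 -21.9  44.5] F [-5.3 -6.9 31. ] w 0.0495 40.0
cmd [0.6638 0.0509 0.0537] [-179.99  -17.94   -1.4 ]
ctr [0.6445 0.0518 0.0882] L [ 0.417 -0.011  0.909]
side 159 along [-50.3   8.6] W [-23.2  28.5] N [-7.6 -5.2 -2.8  0.5  4.7]
scene 170 along [-31.2  50.8] W [-25.9  25.3] N [-11.1   0.8   6.1   7.7   9. ]
   back n [569.  571.  573.4 574.4 575.8] 62
wrist 3908 along [26.6 50.5] W [-23.3  25.2] N [-3.4 -3.2 -2.1  3.4  4.8]
   back n [545.4 545.7 546.1 546.3 546.3] 6
0.0516 135 z top [0.1318 0.1332]
-0.0465 173 z top [0.1336 0.1344]
loaded z top by wrist [0.13521523 0.13622327]
thin z top by wrist [0.13363789 0.13399719 0.13453868]
```

Force rose to 31 N with no motion and the top is at z≈0.134, so the piece is fully home. I'll relax, open and back out.

Request:
{"api": "jog_arm", "payload": {"travel": [[0.005,0,-0.006],[0.005,0,-0.006],[0.005,0,-0.006],[0.005,0,-0.006],[0.005,0,-0.006],[0.005,0,-0.006],[0.005,0,-0.05],[0.005,0,-0.12],[0.005,0,-0.22],[0.005,0,-0.3]], "dr": [[0,0,0],[0,0,0],[0,0,0],[0,0,0],[0,0,0],[0,0,0],[0,0,0],[0,0,0],[0,0,0],[0,0,0]], "claw": [0.45,0.45,0.75,0.75,0.75,0.75,0.75,0.75,0.75,0.75]}}

```text
time_s: 24.5
tcp_pos: [0.6195, 0.0522, 0.1986]
eef_rot: [-180.0, -18.0, -1.4]
contact_force: [0.2, -0.5, 1.4]
gripper_width: 0.0657
gripper_force: 0.0
```

Run:
```python
from kin import *
applied([.005,0,-.3],[0,0,0]); s=st(); print(getcmd()[0])
c=r.capture("wrist"); P=wcloud(c,s).reshape(-1,3)
for yc in(.0516,-.0465):
    m=(abs(P[:,1]-yc)<.03)&(P[:,0]>.6)&(P[:,0]<.72)&(P[:,2]>.11)&(P[:,2]<.16); print(yc,"z top",np.percentile(P[m,2],[50,95,99]).round(4),"y",np.percentile(P[m,1],[2,98]).round(4)) if m.any() else 0
k,e=fit(); a=np.radians(13); u=np.array([np.cos(a),np.sin(a),0]); G2=[180,47,13]
g=np.array([.417,.143,.028])+.018*u; p=grasp(g,G2,.048); z=R.from_euler('xyz',G2,degrees=True).apply([0,0,1])
h=p-z*.09; print(ik(h,z,k,[20,30,-10,0,-80])); print(h); to(h,G2); to(h+[0.03,-.02,.08],[180,20,8])
```

```text
24.5 tcp [0.6195 0.0522 0.1986] [-179.96  -17.95   -1.39] J [ 28.5   4.2 -28.   13.  -42.8  51.7] F [ 0.2 -0.5  1.4] w 0.0657 0.0
[0.61993633 0.0519507  0.19712603]
0.0516 z top [0.129  0.134  0.1347] y [0.0268 0.0746]
-0.0465 z top [0.1314 0.1355 0.1363] y [-0.0675 -0.0191]
(array([  30.07247349,   43.15654348,    7.89499802,  -12.6010601 ,
       -100.2026189 ]), np.float64(1.6064927166326015e-13))
[0.46446825 0.15395891 0.05664393]
travel [-0.387, -0.1963, 0.17] dr [-0.0106, -0.1794, -0.0408]
travel [-0.2797, -0.1578, 0.0366] dr [-0.0005, -0.1052, -0.0266]
```

Request:
{"api": "jog_arm", "payload": {"travel": [[-0.1,-0.05,0.01],[-0.19,-0.1,0.02],[-0.28,-0.158,0.036],[-0.28,-0.158,0.036],[-0.387,-0.196,0.1],[-0.387,-0.196,0.12],[-0.387,-0.196,0.12],[-0.387,-0.196,0.12],[-0.387,-0.196,0.12],[-0.387,-0.196,0.12]], "dr": [[0,-0.03,0],[0,-0.06,-0.01],[0,-0.09,-0.02],[0,-0.105,-0.027],[-0.01,-0.179,-0.041],[-0.01,-0.179,-0.041],[-0.01,-0.179,-0.041],[-0.01,-0.179,-0.041],[-0.01,-0.179,-0.041],[-0.01,-0.179,-0.041]], "claw": [1,1,1,1,1,1,1,1,1,1]}}

```text
time_s: 25.8
tcp_pos: [0.4569, 0.1542, 0.0818]
eef_rot: [-179.7, 46.6, 13.3]
contact_force: [-0.3, -0.8, 0.4]
gripper_width: 0.0876
gripper_force: 0.0
```

Run:
```python
from h import *
applied([-.387,-.196,.12],[-.01,-.179,-.041]); s=st(); print(getcmd()[0],getcmd()[1].as_euler('xyz',degrees=True))
c=r.capture("wrist"); P=wcloud(c,s); n,ctr,sz,ang,zm=rect(P,.031,.038,(.3,.52,.07,.22)); print(n,ctr,sz,ang,zm)
d=np.load("side.npz"); Q=np.vstack([cloud({k:d[k] for k in d.files}).reshape(-1,3),P.reshape(-1,3)])
b=Q[(Q[:,0]>.25)&(Q[:,0]<.62)&(Q[:,1]>.17)&(Q[:,1]<.42)&(Q[:,2]>.015)&(Q[:,2]<.08)]
print("stuff left y>0.17: n",len(b), np.percentile(b,[0,5,50,95],axis=0).round(3).tolist())
yaw=13 ; a=np.radians(yaw); u=np.array([np.cos(a),np.sin(a),0]); G2=[180,47,yaw]; g=np.array([.417,.143,.028])+.018*u
dd=(b-g); U=dd@u; V=dd@np.array([-u[1],u[0],0]); print("min V",V.min().round(3)); m=(V<.11)&(U>-.02)&(U<.12); print("in body zone",m.sum(),b[m].min(0) if m.any() else 0)
```

```text
25.8 tcp [0.4569 0.1542 0.0818] [-179.65   46.61   13.26] J [  30.3   40.8    7.3  -12.9 -101.5   75.5] F [-0.3 -0.8  0.4] w 0.0876 0.0
[0.45677133 0.15397788 0.08044746] [-179.71291783   46.82566003   13.21171927]
4039 [416.9 144. ] [100.4  50.3] 13.6 0.0345
stuff left y>0.17: n 7873 [[0.25, 0.17, 0.015], [0.288, 0.176, 0.018], [0.443, 0.352, 0.032], [0.567, 0.409, 0.065]]
min V -0.014
in body zone 517 [0.41594408 0.17001425 0.01507701]
```

Run:
```python
from h import *
d=np.load("side.npz"); b=cloud({k:d[k] for k in d.files}).reshape(-1,3)
a=np.radians(13.6); u=np.array([np.cos(a),np.sin(a),0]); v=np.array([-u[1],u[0],0]); ctr=np.array([.4169,.144,.028]); g=ctr+.018*u
U=(b-g)@u; V=(b-g)@v; m=(abs(V)>.031)&(abs(V)<.12)&(U>-.03)&(U<.13)&(b[:,2]>.01)&(b[:,2]<.15); print(m.sum(),np.c_[U,V,b[:,2]][m][:20].round(3))
G2=[180,47,13.6]
to(grasp(g,G2,.048)+[0,0,.03],G2); to(grasp(g,G2,.048),G2)
```

```text
22 [[ 0.129 -0.075  0.014]
 [ 0.127 -0.073  0.01 ]
 [ 0.129 -0.076  0.011]
 [ 0.124 -0.086  0.014]
 [ 0.125 -0.09   0.015]
 [ 0.125 -0.089  0.011]
 [ 0.126 -0.093  0.012]
 [ 0.13  -0.102  0.014]
 [ 0.129 -0.107  0.016]
 [ 0.125 -0.107  0.014]
 [ 0.128 -0.109  0.014]
 [ 0.129 -0.111  0.015]
 [ 0.12  -0.104  0.012]
 [ 0.124 -0.104  0.01 ]
 [ 0.126 -0.106  0.01 ]
 [ 0.125 -0.112  0.013]
 [ 0.128 -0.112  0.012]
 [ 0.127 -0.119  0.015]
 [ 0.12  -0.112  0.012]
 [ 0.123 -0.119  0.014]]
travel [0.0008, 0.0022, 0.1604] dr [-0.0016, -0.0005, -0.0007]
travel [0.0446, 0.0024, 0.2014] dr [-0.0016, -0.0005, -0.0007]
```

Request:
{"api": "jog_arm", "payload": {"travel": [[0,0,0.04],[0.001,0.002,0.12],[0.001,0.002,0.16],[0.0446,0.0024,0.2014],[0.0446,0.0024,0.2014],[0.0446,0.0024,0.2014],[0.0446,0.0024,0.2014],[0.0446,0.0024,0.2014],[0.0446,0.0024,0.2014],[0.0446,0.0024,0.2014]], "dr": [[-0.0016,0,0],[-0.0016,0,-0.0007],[-0.0016,0,-0.0007],[-0.0016,-0.0005,-0.0007],[-0.0016,-0.0005,-0.0007],[-0.0016,-0.0005,-0.0007],[-0.0016,-0.0005,-0.0007],[-0.0016,-0.0005,-0.0007],[-0.0016,-0.0005,-0.0007],[-0.0016,-0.0005,-0.0007]], "claw": [1,1,1,1,0.45,0.45,0.45,0.45,0.45,0.45], "newtons": 40}}

```text
time_s: 27.1
tcp_pos: [0.4005, 0.1401, -0.0043]
eef_rot: [-180.0, 47.0, 13.6]
contact_force: [1.9, 1.4, 6.0]
gripper_width: 0.0494
gripper_force: 40.0
```

Run:
```python
from kin import *
applied([.0446,.0024,.2014],[-.0016,-.0005,-.0007]); s=st(); print(getcmd()[0],getcmd()[1].as_euler('xyz',degrees=True))
setrel([.4169,.144,.028],13.6); k,e=fit()
E=[180,-18,-1.4]; print("L",R.from_euler('xyz',E,degrees=True).apply(json.load(open("rel.json"))["L"]))
home=np.array([.6355,-.1398,.088])+.0008*np.array([-.906,.02,.423]); sl=np.array([.4226,-.010,.9063]); sd=[30,43,8,-12,-100]
for nm,c,e in(("lift",[.43,.14,.08],[180,47,13.6]),("W1",[.47,.05,.20],[180,25,8]),("W2",[.53,-.11,.23],[180,-3,0]),("pre",home+.085*sl,E),("home",home,E)):
    p=tcpfor(c,e); z=R.from_euler('xyz',e,degrees=True).apply([0,0,1]); j,er=ik(p,z,k,sd); sd=j; print(nm,p.round(3),j.round(0),round(er,4)); to(p,e)
```

```text
27.1 tcp [ 0.4005  0.1401 -0.0043] [-180.     46.99   13.62] J [ 31.9  42.8  -3.3 -13.3 -89.4  77.4] F [1.9 1.4 6. ] w 0.0494 40.0
[ 0.4002869   0.14000305 -0.00471963] [179.98096785  47.00507009  13.58125167]
L [ 0.42241394 -0.01023929  0.9063452 ]
lift [0.413 0.136 0.047] [ 31.  40.  -1. -13. -95.] 0.0
travel [-0.06, 0.0139, -0.0882] dr [0.0, 0.0, -0.0]
W1 [0.466 0.05  0.163] [ 24.  20.  -6.  -7. -87.] 0.0
travel [-0.187, 0.2071, -0.292] dr [0.0092, 0.0611, 0.0126]
W2 [ 0.544 -0.11   0.196] [  9.   7. -17.   1. -63.] 0.0
travel [-0.1829, 0.5536, -0.392] dr [0.0146, 0.1382, 0.0361]
pre [ 0.693 -0.141  0.136] [  5.  16. -19.   3. -38.] 0.0
travel [0.0922, 0.6843, -0.5116] dr [0.011, 0.1795, 0.0426]
home [ 0.657 -0.14   0.059] [  6.  18. -29.   5. -26.] 0.0
travel [0.1576, 0.6657, -0.3557] dr [0.011, 0.1795, 0.0426]
```

Request:
{"api": "jog_arm", "payload": {"travel": [[-0.06,0.014,-0.088],[-0.12,0.1,-0.19],[-0.187,0.207,-0.292],[-0.187,0.207,-0.292],[-0.183,0.554,-0.392],[-0.183,0.554,-0.392],[-0.183,0.554,-0.392],[-0.183,0.554,-0.392],[-0.183,0.554,-0.392],[-0.183,0.554,-0.392]], "dr": [[0,0,0],[0.005,0.03,0.006],[0.009,0.061,0.0126],[0.009,0.061,0.0126],[0.0146,0.138,0.036],[0.0146,0.138,0.036],[0.0146,0.138,0.036],[0.0146,0.138,0.036],[0.0146,0.138,0.036],[0.0146,0.138,0.036]], "claw": [0.45,0.45,0.45,0.45,0.45,0.45,0.45,0.45,0.45,0.45]}}

```text
time_s: 28.35
tcp_pos: [0.544, -0.1093, 0.1948]
eef_rot: [180.0, -2.8, 0.1]
contact_force: [-0.0, 0.2, 0.3]
gripper_width: 0.0499
gripper_force: 40.0
```

Run:
```python
from h import *
applied([-.183,.554,-.392],[.0146,.138,.036]); s=st(); print(getcmd()[0],getcmd()[1].as_euler('xyz',degrees=True))
E=[180,-18,-1.4]
home=np.array([.6355,-.1398,.088])+.0008*np.array([-.906,.02,.423]); sl=np.array([.4226,-.010,.9063])
to(tcpfor(home+.085*sl,E),E)
```

```text
28.35 tcp [ 0.544  -0.1093  0.1948] [ 1.80e+02 -2.76e+00  1.10e-01] J [  9.2   7.4 -17.2   0.5 -62.7  80.7] F [-0.   0.2  0.3] w 0.0499 40.0
[ 0.54407969 -0.11016093  0.19592648] [ 1.79994321e+02 -2.91600749e+00  4.67191835e-02]
travel [0.2916, 0.0622, 0.1347] dr [-0.0007, 0.0419, 0.004]
```

Request:
{"api": "jog_arm", "payload": {"travel": [[0.08,0.04,0.0],[0.18,0.06,0.02],[0.29,0.062,0.08],[0.2916,0.062,0.1347],[0.2916,0.062,0.1347],[0.2916,0.062,0.1347],[0.2916,0.062,0.1347],[0.2916,0.062,0.1347],[0.2916,0.062,0.1347],[0.2916,0.062,0.1347]], "dr": [[-0.0007,0.042,0.004],[-0.0007,0.042,0.004],[-0.0007,0.042,0.004],[-0.0007,0.042,0.004],[-0.0007,0.042,0.004],[-0.0007,0.042,0.004],[-0.0007,0.042,0.004],[-0.0007,0.042,0.004],[-0.0007,0.042,0.004],[-0.0007,0.042,0.004]], "claw": [0.45,0.45,0.45,0.45,0.45,0.45,0.45,0.45,0.45,0.45]}}

```text
time_s: 29.6
tcp_pos: [0.6931, -0.1411, 0.1363]
eef_rot: [-180.0, -18.0, -1.4]
contact_force: [-0.0, -0.5, -0.6]
gripper_width: 0.0494
gripper_force: 40.0
```

Run:
```python
from chk import *
applied([.2916,.062,.1347],[-.0007,.042,.004]); chk("q2",.5617,-.1398,.006)
E=[180,-18,-1.4]
home=np.array([.6355,-.1398,.088])+.0008*np.array([-.906,.02,.423]); sl=np.array([.4226,-.010,.9063])
for d in(.024,0,-.005): to(tcpfor(home+d*sl,E),E)
```

```text
29.6 tcp [ 0.6931 -0.1411  0.1363] [-179.99  -18.05   -1.42] J [  5.5  15.6 -18.9   3.5 -37.7  80.7] F [-0.  -0.5 -0.6] w 0.0494 40.0
cmd [ 0.6931 -0.141   0.1361] [-179.99  -18.04   -1.41]
ctr [ 0.6706 -0.1406  0.1656] L [ 0.422 -0.011  0.907]
side 389 along [-52.3  16. ] W [-24.2  28.5] N [-9.5 -7.5 -4.9 -1.2  6.4]
   back n [559.6 560.8 562.  563.7 565.6] 60
scene 498 along [-45.5  50. ] W [-23.4  24.7] N [-3.   1.3  8.   9.4 10.6]
   back n [565.3 566.9 567.4 568.5 569.5] 55
wrist 4397 along [-48.8  49.8] W [-23.6  24.8] N [-5.7 -5.4 -1.7  4.6  6.1]
   back n [537.8 537.9 538.  538.1 543.8] 20
travel [-0.0833, 0.0003, 0.0892] dr [-0.0, -0.0001, -0.0]
travel [-0.1161, 0.0003, 0.1243] dr [-0.0, -0.0001, -0.0]
travel [-0.1229, 0.0003, 0.1316] dr [-0.0, -0.0001, -0.0]
```

Everything is consistent. Lowering 61 mm into the slot mouth.

Request:
{"api": "jog_arm", "payload": {"travel": [[-0.015,0,0.016],[-0.03,0,0.032],[-0.045,0,0.048],[-0.06,0,0.064],[-0.065,0,0.07],[-0.07,0,0.075],[-0.075,0,0.08],[-0.08,0,0.0855],[-0.083,0,0.089],[-0.083,0,0.089]], "dr": [[0,0,0],[0,0,0],[0,0,0],[0,0,0],[0,0,0],[0,0,0],[0,0,0],[0,0,0],[0,0,0],[0,0,0]], "claw": [0.45,0.45,0.45,0.45,0.45,0.45,0.45,0.45,0.45,0.45]}}

```text
time_s: 31.0
tcp_pos: [0.6672, -0.1404, 0.0805]
eef_rot: [-180.0, -18.0, -1.4]
contact_force: [0.9, -0.7, -0.7]
gripper_width: 0.0495
gripper_force: 40.0
```

Run:
```python
from chk import *
applied([-.083,0,.089],[0,0,0]); chk("q3",.5617,-.1398,.006)
a=cv2.imread("pics/q3side.png")[150:260,270:380]; cv2.imwrite("pics/q3.png",cv2.resize(a,(600,600),interpolation=cv2.INTER_CUBIC))
```

```text
31.0 tcp [ 0.6672 -0.1404  0.0805] [-179.99  -18.     -1.41] J [  5.8  16.8 -26.1   4.5 -29.3  79.2] F [ 0.9 -0.7 -0.7] w 0.0495 40.0
cmd [ 0.6675 -0.1404  0.0809] [-179.99  -18.04   -1.41]
ctr [ 0.6448 -0.1399  0.1098] L [ 0.422 -0.01   0.906]
side 328 along [-50.5  12.7] W [-23.8  28.1] N [-8.9 -7.7 -4.7  0.2  8.1]
scene 342 along [-39.2  50.9] W [-24.9  24.8] N [-4.2 -0.2  8.   9.4 10.3]
   back n [563.1 564.6 567.4 568.2 569.2] 71
wrist 4400 along [-48.6  49.7] W [-23.7  24.8] N [-5.8 -5.4 -1.8  4.5  6.1]
   back n [536.6 536.8 537.4 537.6 541.9] 31
```

View pics/q3.png

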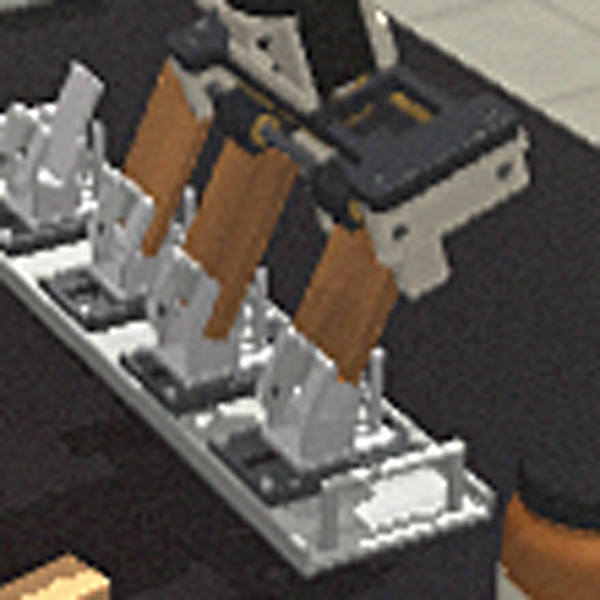

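q3 shows the thick piece (345,310) between jaw and back rest of the right holder, with the thin piece seated at (165,160) and the loaded one undisturbed at (240,240). Pushing home.

Request:
{"api": "jog_arm", "payload": {"travel": [[-0.005,0,0.005],[-0.01,0,0.01],[-0.014,0,0.015],[-0.018,0,0.0195],[-0.022,0,0.0235],[-0.026,0,0.028],[-0.03,0,0.032],[-0.0335,0,0.036],[-0.037,0,0.0395],[-0.04,0,0.0425]], "dr": [[0,0,0],[0,0,0],[0,0,0],[0,0,0],[0,0,0],[0,0,0],[0,0,0],[0,0,0],[0,0,0],[0,0,0]], "claw": [0.45,0.45,0.45,0.45,0.45,0.45,0.45,0.45,0.45,0.45]}}

```text
time_s: 32.4
tcp_pos: [0.6594, -0.14, 0.0603]
eef_rot: [180.0, -18.6, -1.3]
contact_force: [-11.4, 1.9, 40.2]
gripper_width: 0.0498
gripper_force: 40.0
```

Run:
```python
from chk import *
applied([-.04,0,.0425],[0,0,0]); chk("q4",.5617,-.1398,.006)
s=r.get_state(); c=r.capture("wrist"); P=wcloud(c,s).reshape(-1,3)
for yc in(-.1398,-.0465,.0516):
    m=(abs(P[:,1]-yc)<.02)&(P[:,0]>.6)&(P[:,0]<.72)&(P[:,2]>.1)&(P[:,2]<.15)
    if m.any(): print(yc,"z top",np.percentile(P[m,2],[90,95,99]))
```

```text
32.4 tcp [ 0.6594 -0.14    0.0603] [179.97 -18.61  -1.29] J [  5.9  17.4 -29.2   5.5 -25.   78.1] F [-11.4   1.9  40.2] w 0.0498 40.0
cmd [ 0.655  -0.1401  0.0545] [-179.99  -18.04   -1.41]
ctr [ 0.6367 -0.1395  0.0894] L [ 0.413 -0.009  0.911]
side 229 along [-52.    9.7] W [-22.1  29. ] N [-9.9 -8.1 -5.2  1.   5.5]
scene 238 along [-28.8  50.8] W [-25.1  24.8] N [-5.4 -0.9  7.4  9.3 10. ]
   back n [563.4 564.7 567.2 568.5 569.3] 74
wrist 4377 along [-35.  50.] W [-23.6  24.8] N [-6.3 -5.3 -1.5  4.8  6.4]
   back n [535.9 536.1 536.5 537.1 542.9] 71
-0.1398 z top [0.13538931 0.13577776 0.1363376 ]
-0.0465 z top [0.13311384 0.13337201 0.13407327]
0.0516 z top [0.11594271 0.11693957 0.11803856]
```

Hard stop at 40 N and the top is at 0.136, so it is home. Relax, open, back out.

Request:
{"api": "jog_arm", "payload": {"travel": [[0.007,0,-0.0075],[0.007,0,-0.0075],[0.007,0,-0.0075],[0.007,0,-0.0075],[0.007,0,-0.0075],[0.007,0,-0.0075],[0.007,0,-0.05],[0.007,0,-0.12],[0.007,0,-0.22],[0.007,0,-0.3]], "dr": [[0,0,0],[0,0,0],[0,0,0],[0,0,0],[0,0,0],[0,0,0],[0,0,0],[0,0,0],[0,0,0],[0,0,0]], "claw": [0.45,0.45,0.72,0.72,0.72,0.72,0.72,0.72,0.72,0.72]}}

```text
time_s: 33.85
tcp_pos: [0.6115, -0.139, 0.1998]
eef_rot: [-180.0, -18.1, -1.4]
contact_force: [1.2, -0.0, -0.4]
gripper_width: 0.0632
gripper_force: 0.0
```

Run:
```python
from h import *
s=st(); c=r.capture("wrist"); P=wcloud(c,s).reshape(-1,3); save("end",c)
for yc in(-.1398,-.0465,.0516):
    m=(abs(P[:,1]-yc)<.032)&(P[:,0]>.6)&(P[:,0]<.72)&(P[:,2]>.11)&(P[:,2]<.15)
    print(yc,"z top",np.percentile(P[m,2],[90,95,99]).round(4),"y",np.percentile(P[m,1],[2,98]).round(4),"n front",np.percentile(P[m,0]*906.3-(P[m,2]-.04)*422.6,[5,50]).round(1)) if m.any() else 0
```

```text
33.85 tcp [ 0.6115 -0.139   0.1998] [-179.99  -18.06   -1.41] J [  6.7   4.9 -23.4   3.6 -43.9  79.7] F [ 1.2 -0.  -0.4] w 0.0632 0.0
-0.1398 z top [0.1352 0.1357 0.1365] y [-0.1643 -0.1164] n front [549.3 550.3]
-0.0465 z top [0.1352 0.1357 0.1364] y [-0.0694 -0.021 ] n front [542.8 544.1]
0.0516 z top [0.1337 0.1341 0.1349] y [0.0253 0.0734] n front [559.3 560.5]
```

```bash
python3 -c "
from plant import r
print(r.close_job())"
```

```text
the job is handed in; nothing more can be done
None
```

The job is handed in: the thin piece sits fully home in the 8 mm holder and the thick piece in the 12 mm holder, both released after about 34 s; no verdict was shown, and my first grip on the thin piece failed and dropped it from about 45 mm onto its batten (landed flat) before I regripped it.

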